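# Settle the counterweighted pulleys on the rollers and rack them key slot up

## Robot

A 6-joint arm with a two-finger parallel gripper is mounted at the origin on the work surface. World frame = base frame: x ahead of the robot, y to its left, z up, the work surface at z = 0. Lengths are in m, angles in rad, forces in N, time in s.
With the tool pointing down it reaches from about 0.35 to 0.975 m from the base axis. Payload 4.9 kg.
Tool frame: the origin (TCP) lies at the very end of the fingers, on their centre line; the grasp point (between the pads) lies manip.grip_point_offset behind it (manip.grip_point_offset is the distance from the TCP to the grasp point, in m); z points along the fingers, y is the direction in which the jaws open and shut (so a half turn about z gives the same grasp; the last joint's range is limited). The gripper opens to 85 mm and grips with 20 to 120 N. Pads are 22 mm wide; open, the fingers measure 114 mm over their backs; the gripper's body (76 mm by 85 mm) begins 54 mm behind the grasp point. The pads swing forward as they close: fully open they stand 13 mm farther back than shut.
Start: joints at [1.101, 0.053, 1.613, -0, 1.476, -0.119], TCP at [0.215, 0.587, 0.231] pointing down, gripper open.
Joint ranges: [-3.01, 3.01], [-1.01, 2.22], [0.06, 2.58], [-1.02, 4.17], [0.09, 2.62], [-3.14, 3.14]. Speed limits (rad/s): [2.57, 2.57, 3.14, 3.14, 3.14, 3.14].

## Interface

Orientations are given as a unit quaternion [w, x, y, z].
In Python, from plant import status, grab_frame, camera_params, ticket, boxes_of, outline_of, manip gives the robot as it stands. The module is installed in compiled form; this text tells all that it offers.
- The arm moves only by the tool play_rows, never from a script. Its argument "deltas" is a list of rows, each a list of 2 entries, a list of its own where there are three numbers: the shift along the world's x, y, z in m, then the turn about the world's z in rad. A call has 1 to 5 rows; each row is the pose to reach, as a shift and turn from the pose commanded when the call began; what a row does not reach only later rows make up. A row lasts 1/8 s, in which the tool goes at most 62.5 mm and 10.7 degrees, less where a joint would pass 70% of its speed; a pose out of reach is approached as far as the arm can. A call with a gripper value outside its range is refused whole. "grip" is the opening, from -1 (shut) to 1 (fully open), set as the call begins (left out, the last holds). The fingers move at their own pace and stop on an object; the grip force is fixed at half the most. Time passes only in rows, so rows that repeat a pose let the fingers close. It gives the time, the measured TCP pose, the force and the opening at its end, in the units of the state.
- status.state(): the state, without advancing time (a new reading comes with each control period).
- grab_frame(name): name is "scene" or "top"; returns (picture, depth): 400x640x3 uint8, blue, green, red; 400x640 float32, m along the optical axis (not along the pixel's ray), 0 where there is no reading.
- camera_params(name): a dict with "mtx" (3x3 intrinsics, pixels), "distortion" ([k1, k2, p1, p2, k3] as OpenCV has them; the pictures are not rectified), "world_from_camera" (4x4, takes a point from camera to world coordinates). Camera axes: x right, y up, looking along -z (the intrinsics and any distortion apply to the point x, -y, -z); pixel columns grow to the right and rows downward; lengths in m; the calibration is good to about 2 mm. A picture is of the moment at which its call begins. camera_params takes no time and is no camera call.
- ticket.job_done(): hands the job in, once; it reports no verdict.
Trained networks look in the newest picture that a camera, given by its name, has taken for a name from the list of things; names that differ only in an ending like _2 or _b are one class to them, and where a whole thing is asked for, a point or a joint stands for the part that bears it (a point fixed in the world has none). Each returns a list of dicts, best first, with "confidence" (0 to 1); they miss things now and then, are a little off and sometimes report something else, mostly with a low value. They report only what shows in the picture. A call takes as long as a camera call.
- boxes_of(camera, name): "box" ([left, top, right, bottom] in pixels, round what is visible of it).
- outline_of(camera, name): "region" (400x640 bool, what is visible of it) and "box" ([left, top, right, bottom] in pixels, round what is visible of it).
The state is a dict: "time": time; "joint_pos": joint angles; "joint_vel": joint speeds; "joint_efforts": joint torques, N m; "tool_pos": TCP position; "tool_rot": TCP orientation; "contact_force": force on the tool from outside, world axes, zero at the start; "ft_torque": the same for the moment, N m; "gripper_width": opening from 0.0 (shut) to 1.0 (fully open).
Only numpy, scipy, OpenCV 4.12 (cv2) and the standard library are available. Lean on these libraries where they do the work, as an engineer would, in place of code of your own. Each camera call takes 0.05 s, during which the arm holds its last target.

## Task

Take each pulley in the blue bin and let it settle, let go, on the roller stand until its counterweight hangs down and the yellow key-slot line is on top, then lay it in a free compartment of the plywood tray without losing that position. Finish with every pulley sitting square in a compartment of its own, yellow line straight up, so that the next worker can drop the keys in; a pulley that gets knocked about has to be done again, and everything else on the desk stays where it is.

Things in the scene. Friction and masses are not known exactly. Their poses are not given: they have to be found in the camera images.
- pulleyA_mid (a point): Centre of pulley A: a loose grey plastic belt pulley, about 0.25 kg; grooved drum 54 mm across and 80 mm long between two flanges 64 mm across, 8 mm thick; 96 mm overall. Own y: its axle line. Own +z: the key-slot side, marked by a yellow line along the outside; a dark steel counterweight lies on the -z side (mass centre 13 mm off the axle). Grip it across the drum from above. Absent: no pose.
- pulleyB_mid (a point): Centre of pulley B, exactly like pulley A, same axes. Three or four of the pulleys are present; an absent one has no pose.
- pulleyC_mid (a point): Centre of pulley C, exactly like pulley A, same axes. Three or four of the pulleys are present; an absent one has no pose.
- pulleyD_mid (a point): Centre of pulley D, exactly like pulley A, same axes. Three or four of the pulleys are present; an absent one has no pose.
- stand: Green roller stand, fixed; origin at the centre of its underside. Base 190 x 170 x 12 mm (own x, y, z); two free steel rollers 32 mm across, 120 mm long, along own y, axes 50 mm apart and 32 mm up, between end plates 50 mm high with inner faces at y = +-62 mm. A pulley let go on them rests on its flanges, turns freely and comes to rest heavy side down, within 0.15 rad, in about 2 s.
- stand_rest (a point): Centre of a pulley that rests on the two rollers (73 mm above the table), midway between the end plates. Axes as the stand's: the pulley's axle line lies along y.
- tray: Plywood tray with brown ribs, fixed, empty at the start; origin at the centre of its underside. 234 x 250 mm (own x, y), walls and dividers 22 mm high, 5 mm thick, floor 5 mm; 2 x 2 compartments, pitch 112 mm (x) by 120 mm (y). In each, two ribs along y, 9 mm high, inner edges 40 mm apart, carry one pulley by its flanges, axle along y, and keep it from rolling or turning.
- bin: Blue plastic parts bin with black ribs, fixed, built exactly like the tray (same sizes, same axes, same origin). The pulleys start in its compartments, on the ribs, the yellow line pointing anywhere but up.
- tray_cell0 (a point): Compartment 0 of the tray: where the centre of a pulley lies when it sits on the two ribs (39 mm above the table), mid-length. Axes as the tray's.
- tray_cell1 (a point): Compartment 1 of the tray: where the centre of a pulley lies when it sits on the two ribs (39 mm above the table), mid-length. Axes as the tray's.
- tray_cell2 (a point): Compartment 2 of the tray: where the centre of a pulley lies when it sits on the two ribs (39 mm above the table), mid-length. Axes as the tray's.
- tray_cell3 (a point): Compartment 3 of the tray: where the centre of a pulley lies when it sits on the two ribs (39 mm above the table), mid-length. Axes as the tray's.
- mug: Bystander: white mug, 80 mm across, 85 mm high; loose, origin at the centre of its underside. Not part of the job.
- bowl: Bystander: blue bowl, 100 mm across, 55 mm high; loose, origin at the centre of its underside. Not part of the job.
- tape: Bystander: roll of brown packing tape lying flat, 100 mm across, 48 mm high; loose, origin at the centre of its underside. Not part of the job.
- driver: Bystander: screwdriver lying flat, 190 mm long; loose, origin at the centre of its underside. Not part of the job.
- oil: Bystander: small yellow oil bottle, 48 mm across, 105 mm high; loose, origin at the centre of its underside. Not part of the job.
- keybox: Bystander: small red open box of steel keys, 85 x 60 x 22 mm; loose, origin at the centre of its underside. Not part of the job.

How it is judged:
By the outcome, as a careful person would: the job done as asked, in the order asked, and still so for the second after the job is handed in, with the robot touching nothing.
Of pulleyA, pulleyB, pulleyC, pulleyD only 3 to 4 are there at a start; the rules pass over those that are not, and their reading is None.
At some moment in a run one of pulleyA, pulleyB, pulleyC, pulleyD may be knocked a few centimetres aside while the robot is not near it.
It also fails if it takes over 210 s, if anything falls off the work surface, if the arm or the gripper's body presses on something with over 40 N, if the wrist force passes 120 N, or if a joint passes its speed limit or range.

## Working session

There is one attempt and no reset: what is moved stays moved. The work goes in short steps, Python scripts to look and compute and a tool call to move; the robot and the scene stay as the last step left them, time stands still between calls to the robot, and variables do not carry over. Pictures are saved under pics/ and viewed, and the job is handed in when it is done.

Besides the shell and the picture viewer there is one more tool, called by a JSON object that holds its "fn" and its "kwargs", one argument or row to a line. play_rows: Moves the arm, as the interface text tells. Its arguments: {"type":"object","properties":{"deltas":{"type":"array"},"grip":{"type":"number"}},"required":["deltas"]}

```bash
mkdir -p pics; ls; python3 - <<'E'
from plant import status, grab_frame, camera_params, manip
import cv2
print(status.state()); print(manip.grip_point_offset)
for n in ("scene","top"):
    im,d=grab_frame(n); cv2.imwrite(f"pics/{n}0.png",im)
    p=camera_params(n); print(n,p)
E
```

```text
pics
{'time': 0.0, 'joint_pos': array([ 1.10098729e+00,  5.33645384e-02,  1.61429836e+00, -6.68405360e-06,
        1.47595984e+00, -1.18998702e-01]), 'joint_vel': array([-9.28252878e-04, -2.02324644e-03, -3.79824282e-05, -3.98539701e-04,
        8.17343500e-04,  2.32794682e-04]), 'joint_efforts': array([ 1.45741476e-03, -3.93678761e+01, -3.70178175e+01, -2.64452234e-05,
        6.89784836e-03,  2.08265000e-06]), 'tool_pos': array([0.21450744, 0.58638243, 0.23005563]), 'tool_rot': array([-2.91350625e-04,  1.74506696e-01,  9.84655464e-01, -9.72335531e-04]), 'contact_force': array([ 0.14284473, -0.02047646, -0.00694073]), 'ft_torque': array([ 0.0347243 , -0.04376388,  0.00993474]), 'gripper_width': 0.9993973229043522}
0.0187
scene {'mtx': array([[393.49464256,   0.        , 318.38077864],
       [  0.        , 393.49464256, 202.30263199],
       [  0.        ,   0.        ,   1.        ]]), 'distortion': array([-0.07366976,  0.        ,  0.        ,  0.        ,  0.        ]), 'world_from_camera': array([[-0.69670782, -0.43337567,  0.57165002,  1.32133145],
       [ 0.71702731, -0.39662526,  0.57320175,  0.76037605],
       [-0.02168085,  0.80924282,  0.5870741 ,  0.85843331],
       [ 0.        ,  0.        ,  0.        ,  1.        ]])}
top {'mtx': array([[391.62105939,   0.        , 314.27638291],
       [  0.        , 391.62105939, 198.44446485],
       [  0.        ,   0.        ,   1.        ]]), 'distortion': array([-0.087794,  0.      ,  0.      ,  0.      ,  0.      ]), 'world_from_camera': array([[-0.00381187,  0.99269001, -0.12063174,  0.4579699 ],
       [-0.99994565, -0.00495454, -0.00917384, -0.03366021],
       [-0.00970445,  0.12059021,  0.99265494,  1.23018965],
       [ 0.        ,  0.        ,  0.        ,  1.        ]])}
```

View pics/top0.png

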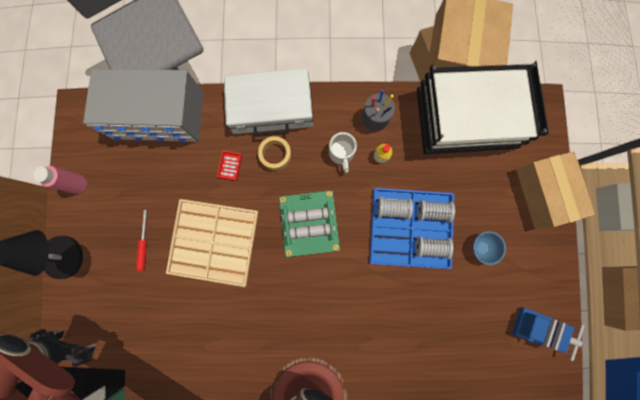

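View pics/scene0.png

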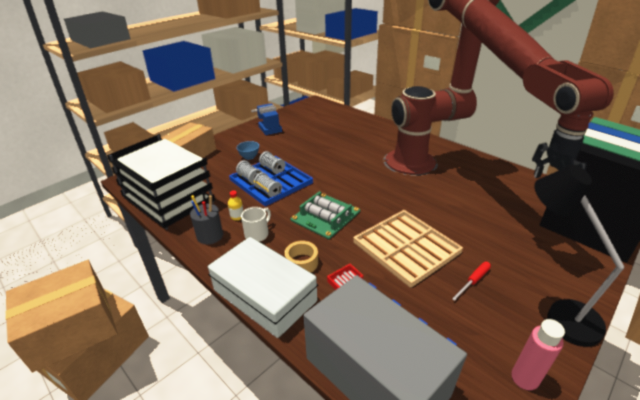

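```bash
cat > h.py <<'E'
import numpy as np, cv2
from plant import status, grab_frame, camera_params, boxes_of, outline_of
F=np.diag([1.,-1,-1,1])
def cam(n):
    p=camera_params(n); T=p["world_from_camera"]@F  # world from cv-camera
    return p["mtx"],p["distortion"],T
def proj(n,P):
    K,D,T=cam(n); Ti=np.linalg.inv(T)
    r,_=cv2.Rodrigues(Ti[:3,:3])
    return cv2.projectPoints(np.asarray(P,float).reshape(-1,1,3),r,Ti[:3,3],K,D)[0].reshape(-1,2)
def ray(n,uv):
    K,D,T=cam(n)
    q=cv2.undistortPoints(np.asarray(uv,float).reshape(-1,1,2),K,D).reshape(-1,2)
    d=np.c_[q,np.ones(len(q))]@T[:3,:3].T
    return T[:3,3],d
def onz(n,uv,z):
    o,d=ray(n,uv); s=(z-o[2])/d[:,2]; return o+d*s[:,None]
def cloud(n,depth):
    h,w=depth.shape; u,v=np.meshgrid(np.arange(w),np.arange(h))
    o,d=ray(n,np.c_[u.ravel(),v.ravel()]); return (o+d*depth.reshape(-1,1)).reshape(h,w,3)
def crop(n,im,box,s,fn,pts=()):
    l,t,r,b=box; c=cv2.resize(im[t:b,l:r],None,fx=s,fy=s,interpolation=cv2.INTER_CUBIC)
    for p in pts: cv2.circle(c,(int((p[0]-l+.5)*s),int((p[1]-t+.5)*s)),2,(0,0,255),-1)
    cv2.imwrite("pics/"+fn,c)
E
python3 - <<'E'
from h import *
for n in ("top","scene"):
    im,d=grab_frame(n); np.savez(f"f_{n}.npz",im=im,d=d)
    C=cloud(n,d)
    for k in ("tray","stand","bin","pulleyA_mid","pulleyB_mid","mug","oil","bowl","tape"):
        rs=outline_of(n,k)
        for i,r in enumerate(rs[:5]):
            m=r["region"]; P=C[m&(d>0)]
            print(n,k,round(r["confidence"],2),r["box"],m.sum(),np.round(np.median(P,0),3) if len(P) else None)
            if i==0 and k in("tray","stand","bin"): np.save(f"m_{n}_{k}.npy",m)
    if n=="top":
        crop(n,im,(360,175,520,285),5,"c_bin.png"); crop(n,im,(160,180,345,295),4,"c_tray.png")
    else: crop(n,im,(220,130,480,290),3,"c_sc.png")
E
```

```text
top tray 0.73 [281.3, 190.2, 340.2, 256.8] 3279 [ 0.526 -0.006  0.014]
top tray 0.67 [161.8, 201.3, 257.0, 285.9] 6046 [0.47  0.297 0.006]
top tray 0.28 [475.3, 232.0, 503.4, 261.9] 835 [ 0.447 -0.564  0.024]
top stand 0.85 [275.6, 187.0, 339.9, 257.4] 3355 [ 0.526 -0.006  0.013]
top stand 0.71 [376.3, 197.1, 414.9, 220.4] 668 [ 0.569 -0.264  0.06 ]
top bin 0.75 [369.2, 187.2, 453.9, 271.8] 4328 [ 0.5   -0.31   0.006]
top bin 0.63 [414.6, 238.2, 454.1, 255.3] 682 [ 0.452 -0.38   0.059]
top pulleyA_mid 0.57 [379.3, 196.9, 413.7, 219.1] 630 [ 0.57  -0.265  0.06 ]
top pulleyB_mid 0.24 [261.0, 132.1, 290.0, 169.0] 419 [0.739 0.097 0.046]
top mug 0.81 [327.5, 134.4, 356.2, 171.1] 733 [ 0.763 -0.113  0.026]
top mug 0.55 [163.7, 200.7, 258.5, 287.5] 6060 [0.468 0.297 0.006]
top oil 0.59 [276.4, 189.6, 338.6, 256.6] 3386 [ 0.526 -0.006  0.013]
top oil 0.48 [375.4, 143.0, 393.1, 162.8] 263 [ 0.737 -0.231  0.07 ]
top bowl 0.85 [476.2, 233.5, 509.8, 263.7] 857 [ 0.449 -0.565  0.024]
top bowl 0.36 [166.2, 200.6, 257.0, 285.6] 6154 [0.471 0.298 0.006]
top tape 0.58 [257.7, 133.7, 291.3, 170.1] 55
[... 248 characters left out ...]
[255.7, 173.9, 284.8, 197.0] 407 [ 0.583 -0.245  0.052]
scene stand 0.52 [354.3, 213.7, 464.9, 284.7] 4459 [0.48  0.31  0.008]
scene bin 0.68 [231.6, 164.1, 315.2, 206.5] 1354 [ 0.494 -0.277  0.009]
scene pulleyA_mid 0.8 [255.4, 173.4, 283.8, 197.4] 398 [ 0.584 -0.247  0.053]
scene mug 0.8 [239.2, 206.1, 269.8, 242.4] 751 [ 0.76  -0.094  0.055]
scene oil 0.72 [230.5, 191.8, 241.6, 223.0] 288 [ 0.754 -0.22   0.053]
scene oil 0.21 [352.5, 210.3, 462.6, 289.1] 4507 [0.48  0.31  0.008]
scene bowl 0.79 [237.2, 139.5, 256.7, 159.1] 310 [ 0.445 -0.556  0.039]
scene tape 0.91 [284.5, 238.5, 318.1, 273.1] 756 [0.738 0.1   0.036]
scene tape 0.19 [228.6, 161.9, 312.3, 206.4] 1519 [ 0.499 -0.284  0.01 ]
```

View pics/c_bin.png

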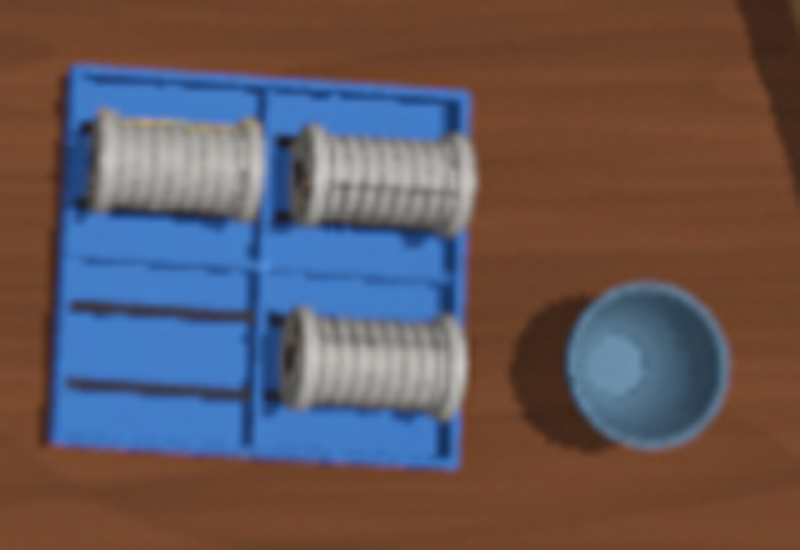

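View pics/c_tray.png

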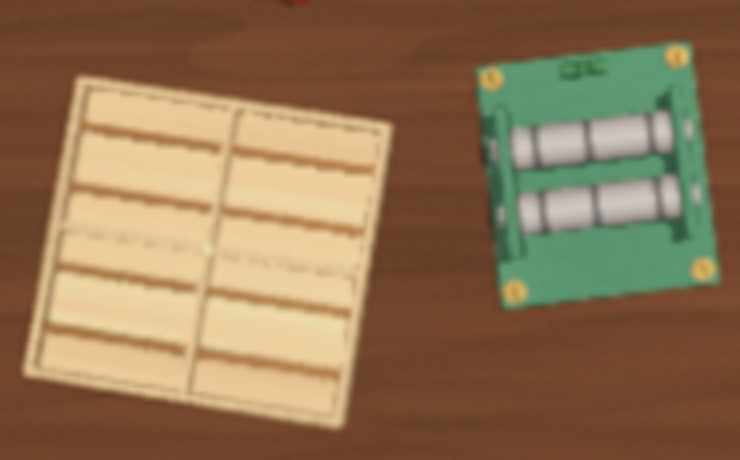

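View pics/c_sc.png

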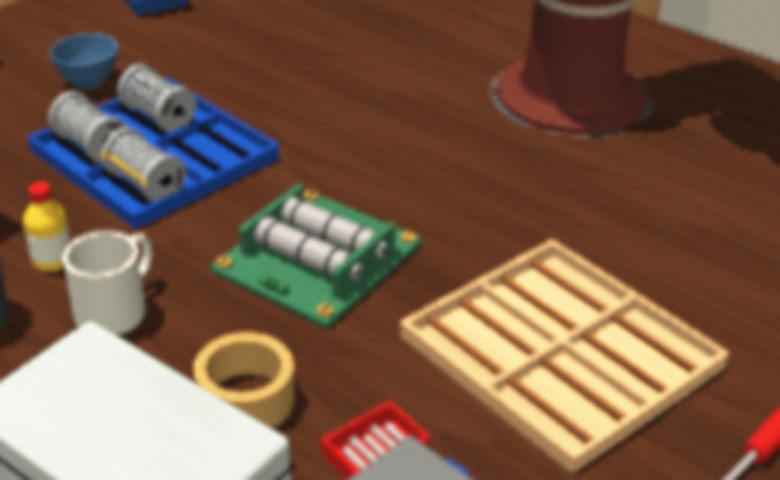

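```bash
cat > fit.py <<'E'
from h import *
from scipy.optimize import minimize
def masks(n):
    im=np.load(f"f_{n}.npz")["im"]; hsv=cv2.cvtColor(im,cv2.COLOR_BGR2HSV).astype(int)
    H,S,V=hsv[...,0],hsv[...,1],hsv[...,2]
    return dict(bin=(abs(H-108)<10)&(S>150)&(V>60), tray=(H>8)&(H<26)&(V>125)&(S<180), stand=(H>55)&(H<90)&(S>60))
def cornersW(p,dims):
    x,y,a=p; X,Y,Z=dims
    P=np.array([[sx*X/2,sy*Y/2,z] for sx in(-1,1) for sy in(-1,1) for z in(0,Z)])
    c,s=np.cos(a),np.sin(a); return np.c_[x+c*P[:,0]-s*P[:,1],y+s*P[:,0]+c*P[:,1],P[:,2]]
S=8
def ras(poly,box):
    l,t,r,b=box; im=np.zeros(((b-t)*S,(r-l)*S),np.uint8)
    q=((poly-[l,t]+.5)*S-.5)
    cv2.fillPoly(im,[np.round(q*16).astype(np.int32)],1,shift=4); return im
ROI={"top":dict(bin=(355,175,470,285),tray=(155,190,270,295),stand=(265,180,350,265)),"scene":dict(bin=(222,155,320,210),tray=(345,203,470,292),stand=(285,185,365,242))}
DIM=dict(bin=(.234,.25,.022),tray=(.234,.25,.022),stand=(.19,.17,.012))
INIT=dict(bin=(.51,-.32,-.07),tray=(.475,.297,-.14),stand=(.525,-.006,.12))
if __name__=="__main__":
  for k in ("bin","tray","stand"):
    for n in ("top","scene"):
      box=ROI[n][k]; l,t,r,b=box
      m=masks(n)[k][t:b,l:r].astype(np.uint8)
      nc,lab,st,_=cv2.connectedComponentsWithStats(m)
      m=(lab==1+np.argmax(st[1:,4])).astype(np.uint8)
      big=cv2.resize(m*255,None,fx=S,fy=S,interpolation=cv2.INTER_LINEAR)>127
      cs=cv2.findContours(big.astype(np.uint8),0,cv2.CHAIN_APPROX_NONE)[0]
      h=cv2.convexHull(np.vstack(cs)); ref=np.zeros(big.shape,np.uint8); cv2.fillPoly(ref,[h],1)
      def f(p):
        q=proj(n,cornersW(p,DIM[k])); hu=cv2.convexHull(q.astype(np.float32)).reshape(-1,2)
        return float((ras(hu,box)!=ref).sum())/S/S
      best=None
      for da in (-.05,0,.05):
        p0=np.array(INIT[k])+[0,0,da]
        o=minimize(f,p0,method="Nelder-Mead",options=dict(initial_simplex=p0+np.array([[0,0,0],[.01,0,0],[0,.01,0],[0,0,.08]]),xatol=1e-4,fatol=.05))
        if best is None or o.fun<best.fun: best=o
      print(k,n,np.round(best.x,4),"diff px",best.fun,"area",ref.sum()/64)
E
python3 fit.py
```

```text
bin top [ 0.5123 -0.3256 -0.0714] diff px 62.171875 area 6074.6875
bin scene [ 0.5091 -0.323  -0.0753] diff px 143.078125 area 2188.0625
tray top [ 0.4671  0.2971 -0.1489] diff px 468.703125 area 6603.9375
tray scene [ 0.4713  0.2988 -0.1664] diff px 255.0 area 4750.5
stand top [ 0.5287 -0.0048  0.1147] diff px 124.171875 area 3250.5
stand scene [ 0.5267 -0.0045  0.1263] diff px 147.703125 area 1842.8125
```

```bash
cat > ov.py <<'E'
from fit import *
def W(p,P):
    x,y,a=p; P=np.asarray(P,float); c,s=np.cos(a),np.sin(a); return np.c_[x+c*P[:,0]-s*P[:,1],y+s*P[:,0]+c*P[:,1],P[:,2]]
def lines(k):
    L=[]
    if k=="stand":
        X,Y=.095,.085
        for z in(.012,): L+= [[(-X,-Y,z),(X,-Y,z)],[(X,-Y,z),(X,Y,z)],[(X,Y,z),(-X,Y,z)],[(-X,Y,z),(-X,-Y,z)]]
        for x in(-.025,.025): L+=[[(x,-.06,.048),(x,.06,.048)]]
    else:
        X,Y=.117,.125; z=.022
        L+= [[(-X,-Y,z),(X,-Y,z)],[(X,-Y,z),(X,Y,z)],[(X,Y,z),(-X,Y,z)],[(-X,Y,z),(-X,-Y,z)],[(0,-Y,z),(0,Y,z)],[(-X,0,z),(X,0,z)]]
        for cx in(-.056,.056):
            for e in(-.02,.02):
                for cy in(-.06,.06): L+=[[(cx+e,cy-.055,.009),(cx+e,cy+.055,.009)]]
    return L
def draw(n,im,poses,box,s,fn):
    l,t,r,b=box; c=cv2.resize(im[t:b,l:r],None,fx=s,fy=s,interpolation=cv2.INTER_CUBIC)
    for k,p in poses.items():
        for L in lines(k):
            q=proj(n,W(p,L)); q=np.round(((q-[l,t]+.5)*s-.5)*16).astype(int)
            cv2.line(c,tuple(map(int,q[0])),tuple(map(int,q[1])),(0,0,255),1,cv2.LINE_AA,4)
    cv2.imwrite("pics/"+fn,c)
E
python3 - <<'E'
from ov import *
im=np.load("f_top.npz")["im"]
draw("top",im,dict(tray=(.4671,.2971,-.149),stand=(.5287,-.0048,.1147)),(160,185,345,292),4,"o1.png")
im=np.load("f_scene.npz")["im"]
draw("scene",im,dict(bin=(.5123,-.3256,-.0714),tray=(.4671,.2971,-.149),stand=(.5287,-.0048,.1147)),(220,140,480,290),3,"o2.png")
for n in("top","scene"):
    l,t,r,b=ROI[n]["tray"]; cv2.imwrite(f"pics/mk_{n}.png",cv2.resize(masks(n)["tray"][t:b,l:r].astype(np.uint8)*255,None,fx=3,fy=3))
E
```

```text
(no output)
```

View pics/o1.png

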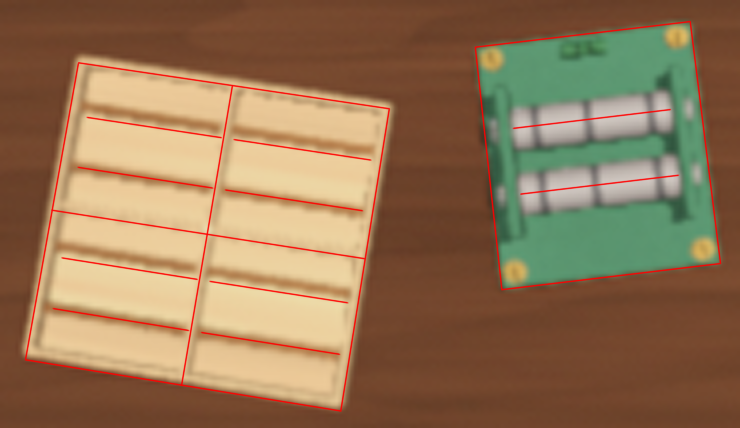

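View pics/o2.png

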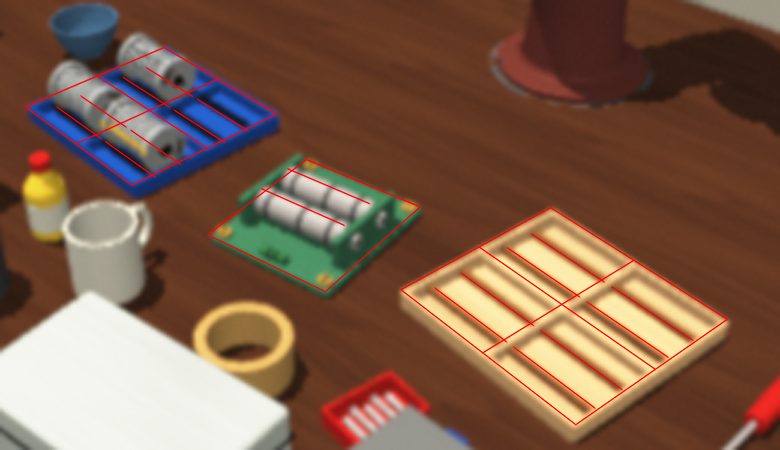

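View pics/mk_top.png

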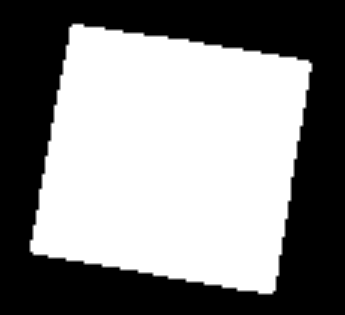

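```bash
python3 - <<'E'
from ov import *
P0=dict(bin=(.5123,-.3256,-.0714),tray=(.4671,.2971,-.149),stand=(.5287,-.0048,.1147))
for n in("top","scene"):
    z=np.load(f"f_{n}.npz"); im,d=z["im"],z["d"]; C=cloud(n,d)
    for k in("bin","tray","stand"):
        m=masks(n)[k]; l,t,r,b=ROI[n][k]; q=np.zeros_like(m); q[t:b,l:r]=m[t:b,l:r]; P=C[q&(d>0)]
        x,y,a=P0[k]; c,s=np.cos(a),np.sin(a); L=(P[:,:2]-[x,y])@np.array([[c,-s],[s,c]])
        print(n,k,len(P),"x",np.round(np.percentile(L[:,0],[.3,1,50,99,99.7]),4),"y",np.round(np.percentile(L[:,1],[.3,1,50,99,99.7]),4),"z",np.round(np.percentile(P[:,2],[1,10,50,90,99]),4))
        if k=="tray":
            hi=P[:,2]>.016; h=np.histogram(L[hi&(abs(L[:,1])<.1),0],bins=np.arange(-.13,.131,.004)); print(list(zip(np.round(h[1],3),h[0])))
E
```

```text
top bin 3578 x [-0.1147 -0.1138 -0.0116  0.1136  0.1145] y [-0.1218 -0.1205  0.0158  0.1233  0.1237] z [-0.0008  0.0019  0.0055  0.0195  0.0244]
top tray 6419 x [-0.1194 -0.1176  0.0024  0.124   0.1259] y [-0.125  -0.1244 -0.0002  0.1357  0.1375] z [-0.0029  0.0011  0.0053  0.0183  0.0242]
[(np.float64(-0.13), np.int64(0)), (np.float64(-0.126), np.int64(0)), (np.float64(-0.122), np.int64(0)), (np.float64(-0.118), np.int64(0)), (np.float64(-0.114), np.int64(60)), (np.float64(-0.11), np.int64(57)), (np.float64(-0.106), np.int64(4)), (np.float64(-0.102), np.int64(3)), (np.float64(-0.098), np.int64(2)), (np.float64(-0.094), np.int64(1)), (np.float64(-0.09), np.int64(3)), (np.float64(-0.086), np.int64(3)), (np.float64(-0.082), np.int64(4)), (np.float64(-0.078), np.int64(13)), (np.float64(-0.074), np.int64(6)), (np.float64(-0.07), np.int64(2)), (np.float64(-0.066), np.int64(3)), (np.float64(-0.062), np.int64(2)), (np.float64(-0.058), np.int64(1)), (np.float64(-0.054), np.int64(2)), (np.float64(-0.05), np.int64(3)), (np.float64(-0.046), np.int64(2)), (np.float64(-0.042), np.int64(2)), (np.f
[... 3545 characters left out ...]
np.int64(3)), (np.float64(0.066), np.int64(1)), (np.float64(0.07), np.int64(3)), (np.float64(0.074), np.int64(2)), (np.float64(0.078), np.int64(2)), (np.float64(0.082), np.int64(6)), (np.float64(0.086), np.int64(3)), (np.float64(0.09), np.int64(4)), (np.float64(0.094), np.int64(2)), (np.float64(0.098), np.int64(2)), (np.float64(0.102), np.int64(2)), (np.float64(0.106), np.int64(3)), (np.float64(0.11), np.int64(3)), (np.float64(0.114), np.int64(49)), (np.float64(0.118), np.int64(86)), (np.float64(0.122), np.int64(7)), (np.float64(0.126), np.int64(0))]
scene stand 1032 x [-0.0951 -0.0907  0.0456  0.0961  0.0964] y [-0.0759 -0.0689  0.0269  0.0889  0.0896] z [0.004  0.0082 0.0116 0.0462 0.0512]
```

```bash
python3 - <<'E'
from ov import *
im=np.load("f_top.npz")["im"]
draw("top",im,dict(tray=(.4671,.2971,-.149)),(160,195,265,292),7,"o3.png")
E
```

```text
(no output)
```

View pics/o3.png

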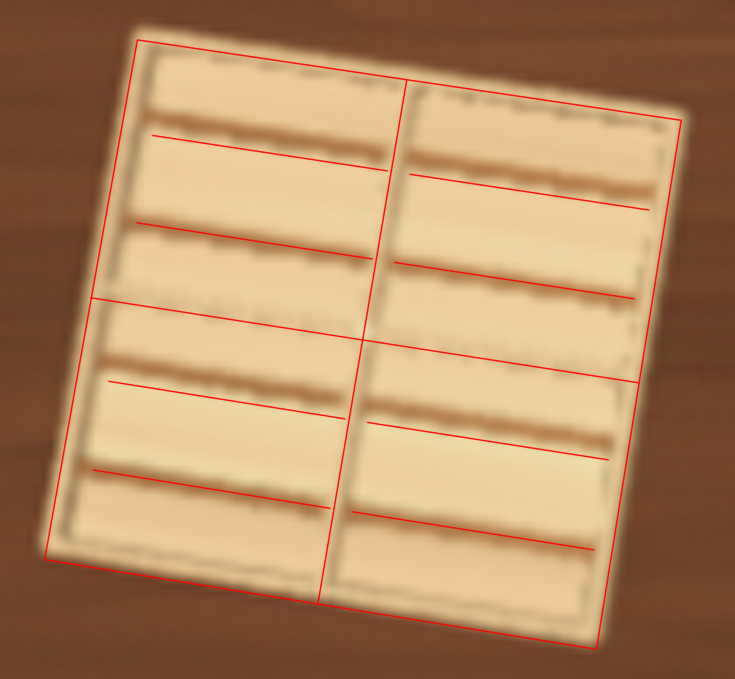

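```bash
python3 - <<'E'
from ov import *
from scipy.optimize import least_squares
P0=dict(bin=(.5123,-.3256,-.0714),tray=(.4695,.2968,-.149))
for k in P0:
  for n in("top","scene"):
    z=np.load(f"f_{n}.npz"); d=z["d"]; C=cloud(n,d)
    P=C.reshape(-1,3); x,y,a=P0[k]
    def loc(p,P):
        c,s=np.cos(p[2]),np.sin(p[2]); return (P[:,:2]-p[:2])@np.array([[c,-s],[s,c]])
    L=loc(P0[k],P); s=(d.ravel()>0)&(P[:,2]>.0175)&(P[:,2]<.0265)&(abs(L[:,0])<.123)&(abs(L[:,1])<.132)
    P=P[s]
    def res(p):
        L=loc(p,P)
        r=np.min(np.abs(np.c_[L[:,0]-.1145,L[:,0]+.1145,L[:,0],L[:,1]-.1225,L[:,1]+.1225,L[:,1]]),1)
        return r
    best=min((least_squares(res,np.array(P0[k])+[dx,dy,da],loss="cauchy",f_scale=.0015) for dx in(-.003,0,.003) for dy in(-.003,0,.003) for da in(-.015,0,.015)),key=lambda o:o.cost)
    print(k,n,len(P),np.round(best.x,4),np.median(res(best.x)))
E
```

```text
bin top 658 [ 0.512  -0.3262 -0.0717] 0.001483908082767868
bin scene 340 [ 0.5112 -0.3211 -0.0772] 0.002372094778024997
tray top 725 [ 0.4707  0.2969 -0.1517] 0.0013954945364934163
tray scene 682 [ 0.4724  0.3014 -0.1547] 0.0016670408605689788
```

```bash
cat > pul.py <<'E'
from h import *
def loc(p,P):
    c,s=np.cos(p[2]),np.sin(p[2]); return (P[:,:2]-p[:2])@np.array([[c,-s],[s,c]])
def w(p,l):
    c,s=np.cos(p[2]),np.sin(p[2]); return np.array([p[0]+c*l[0]-s*l[1],p[1]+s*l[0]+c*l[1]])
BIN=(.512,-.3255,-.0725); TRAY=(.4705,.2975,-.1515); STAND=(.5285,-.0047,.117)
def find(n,im,d,pose,zmin,half):
    C=cloud(n,d); P=C.reshape(-1,3); L=loc(pose,P)
    m=(d.ravel()>0)&(P[:,2]>zmin)&(P[:,2]<.16)&(abs(L[:,0])<half[0])&(abs(L[:,1])<half[1])
    m=cv2.morphologyEx(m.reshape(d.shape).astype(np.uint8),cv2.MORPH_OPEN,np.ones((3,3)))
    nc,lab,st,_=cv2.connectedComponentsWithStats(m)
    out=[]
    for i in range(1,nc):
        if st[i,4]<80: continue
        Q=P[(lab==i).ravel()]; 
        r=cv2.minAreaRect(((Q[:,:2])*1000).astype(np.float32))
        l=loc(pose,Q); out.append((st[i,4],np.round(np.percentile(l,[1,99],axis=0),3).tolist(),np.round(np.percentile(Q[:,2],[50,98]),3),"mid",np.round(w(pose,(np.percentile(l,1,axis=0)+np.percentile(l,99,axis=0))/2),3),"rect",np.round(r[0],0),np.round(r[1],0),round(r[2],1)))
    return out
E
python3 - <<'E'
from pul import *
for n in("top","scene"):
    z=np.load(f"f_{n}.npz")
    for o in find(n,z["im"],z["d"],BIN,.04,(.16,.17)): print(n,*o)
for i,(x,y) in enumerate([(-.056,-.06),(-.056,.06),(.056,-.06),(.056,.06)]): print(np.round(w(BIN,(x,y)),3),np.round(w(TRAY,(x,y)),3))
E
```

```text
top 592 [[0.027, 0.016], [0.083, 0.111]] [0.06 0.07] mid [ 0.571 -0.266] rect [ 571. -267.] [98. 61.] 85.7
top 608 [[0.026, -0.112], [0.084, -0.015]] [0.061 0.071] mid [ 0.562 -0.393] rect [ 561. -393.] [99. 62.] 85.8
top 594 [[-0.085, -0.11], [-0.028, -0.014]] [0.061 0.071] mid [ 0.451 -0.383] rect [ 451. -383.] [98. 60.] 87.0
scene 240 [[-0.081, -0.111], [-0.028, -0.009]] [0.058 0.07 ] mid [ 0.453 -0.381] rect [ 453. -382.] [109.  59.] 83.5
scene 550 [[0.029, -0.109], [0.085, 0.117]] [0.058 0.07 ] mid [ 0.569 -0.326] rect [ 569. -326.] [236.  60.] 86.4
[ 0.452 -0.381] [0.406 0.247]
[ 0.46  -0.262] [0.424 0.365]
[ 0.564 -0.389] [0.517 0.23 ]
[ 0.572 -0.27 ] [0.535 0.348]
```

```bash
cat > go.py <<'E'
import sys; from plant import status
import numpy as np
from scipy.spatial.transform import Rotation as R
def cur():
    s=status.state(); q=s["tool_rot"]; m=R.from_quat([q[1],q[2],q[3],q[0]]).as_matrix()
    return s,np.arctan2(m[1,1],m[0,1]),m
def rel(x,y,z,yaw):
    s,a,m=cur(); t=(yaw-a+np.pi/2)%np.pi-np.pi/2
    print("t",round(s["time"],2),"tcp",np.round(s["tool_pos"],4),"yaw",round(a,4),"grip",round(s["gripper_width"],3),"tilt",np.round(m[2],3),"q",np.round(s["joint_pos"],2)); print("delta",np.round(np.array([x,y,z])-s["tool_pos"],4),"turn",round(t,4))
if __name__=="__main__": rel(*map(float,sys.argv[1:]))
E
python3 go.py .571 -.267 .2 -.0725
```

```text
t 1.1 tcp [0.2148 0.5869 0.2313] yaw 1.22 grip 1.002 tilt [ 0. -0. -1.] q [ 1.1   0.05  1.61 -0.    1.48 -0.12]
delta [ 0.3562 -0.8539 -0.0313] turn -1.2925
```

{"fn": "play_rows", "kwargs": {
  "deltas": [
    [[0.0237,-0.057,0],-0.086],
    [[0.0475,-0.114,0],-0.172],
    [[0.0712,-0.171,0],-0.258],
    [[0.095,-0.228,0],-0.345],
    [[0.119,-0.285,0],-0.431]
  ],
  "grip": 0.7
}}

```text
time: 1.72
tool_pos: [0.3342, 0.3002, 0.2316]
tool_rot: [0.0, 0.382, 0.924, 0.0]
contact_force: [1.1, 0.0, -0.8]
gripper_width: 0.849
```

{"fn": "play_rows", "kwargs": {
  "deltas": [
    [[0.0237,-0.057,0],-0.086],
    [[0.0475,-0.114,0],-0.172],
    [[0.0712,-0.171,0],-0.258],
    [[0.095,-0.228,0],-0.345],
    [[0.119,-0.285,0],-0.431]
  ]
}}

```text
time: 2.35
tool_pos: [0.4533, 0.0149, 0.2318]
tool_rot: [0.001, 0.571, 0.821, 0.0]
contact_force: [0.6, 0.8, -0.5]
gripper_width: 0.851
```

{"fn": "play_rows", "kwargs": {
  "deltas": [
    [[0.0237,-0.057,0],-0.086],
    [[0.0475,-0.114,0],-0.172],
    [[0.0712,-0.171,0],-0.258],
    [[0.095,-0.228,0],-0.345],
    [[0.119,-0.284,-0.03],-0.431]
  ]
}}

```text
time: 2.98
tool_pos: [0.5721, -0.2659, 0.2067]
tool_rot: [0.003, 0.734, 0.68, 0.001]
contact_force: [0.5, 0.6, 0.8]
gripper_width: 0.849
```

```bash
python3 go.py .571 -.267 .13 -.0725
```

```text
t 2.98 tcp [ 0.5721 -0.2659  0.2067] yaw -0.0766 grip 0.849 tilt [-0.003  0.006 -1.   ] q [-0.55  0.08  1.63  0.    1.43 -0.48]
delta [-0.0011 -0.0011 -0.0767] turn 0.0041
```

{"fn": "play_rows", "kwargs": {
  "deltas": [
    [[0,0,-0.05],0.004],
    [[-0.001,-0.001,-0.1],0.004],
    [[-0.001,-0.001,-0.1],0.004]
  ]
}}

```text
time: 3.35
tool_pos: [0.5654, -0.2618, 0.0982]
tool_rot: [-0.005, 0.731, 0.682, -0.001]
contact_force: [0.2, -0.1, -0.2]
gripper_width: 0.848
```

```bash
python3 go.py .571 -.267 .034 -.0725; python3 - <<'E'
from h import *
for n,b in (("top",(340,150,500,270)),("scene",(200,100,360,220))):
    im,d=grab_frame(n); crop(n,im,b,5,f"g1_{n}.png",proj(n,[[.571,-.267,.1067],[.571,-.267,.039]]))
E
```

```text
t 3.35 tcp [ 0.5654 -0.2618  0.0982] yaw -0.0694 grip 0.848 tilt [ 0.005 -0.01  -1.   ] q [-0.55  0.17  1.72 -0.    1.27 -0.48]
delta [ 0.0056 -0.0052 -0.0642] turn -0.0031
```

View pics/g1_top.png

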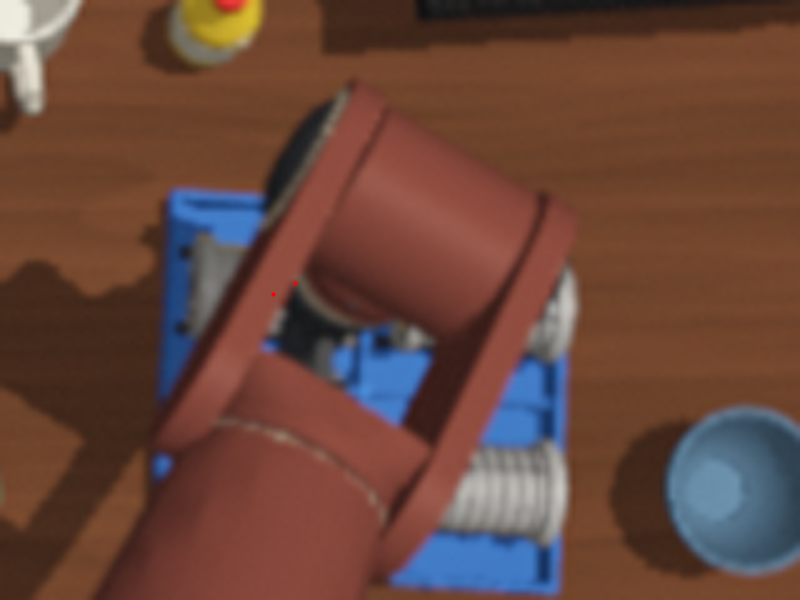

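View pics/g1_scene.png

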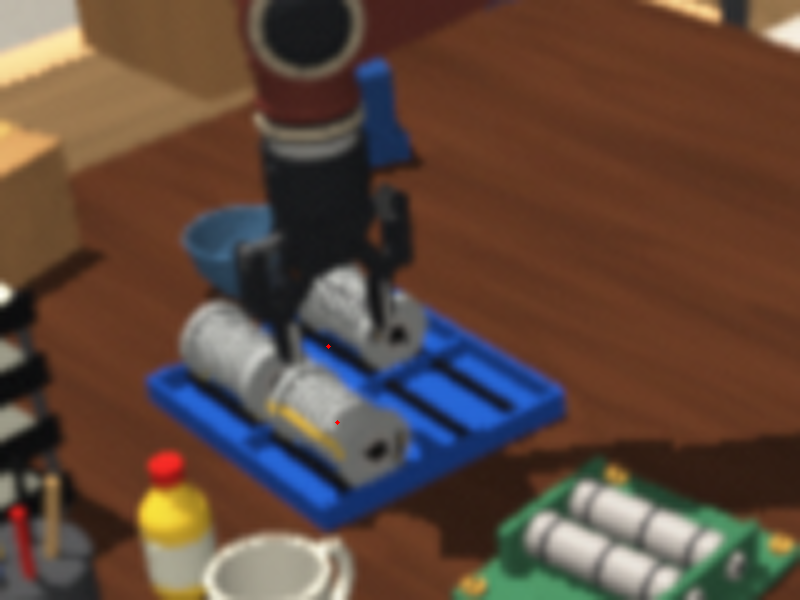

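```bash
python3 go.py .571 -.267 .016 -.0725
```

```text
t 3.45 tcp [ 0.5694 -0.2638  0.1049] yaw -0.0689 grip 0.849 tilt [-0.     0.001 -1.   ] q [-0.55  0.16  1.71  0.    1.27 -0.48]
delta [ 0.0016 -0.0032 -0.0889] turn -0.0036
```

{"fn": "play_rows", "kwargs": {
  "deltas": [
    [[0.0015,-0.003,-0.03],-0.003],
    [[0.0015,-0.003,-0.06],-0.003],
    [[0.0015,-0.003,-0.087],-0.003],
    [[0.0015,-0.003,-0.087],-0.003]
  ]
}}

```text
time: 3.95
tool_pos: [0.5708, -0.2666, 0.0177]
tool_rot: [0.0, 0.732, 0.681, 0.0]
contact_force: [0.5, 0.2, 0.6]
gripper_width: 0.85
```

```bash
python3 go.py .571 -.267 .018 -.0725; python3 - <<'E'
from h import *
for n,b in (("scene",(200,100,360,220)),):
    im,d=grab_frame(n); crop(n,im,b,5,f"g2_{n}.png")
E
```

```text
t 3.95 tcp [ 0.5708 -0.2666  0.0177] yaw -0.0716 grip 0.85 tilt [-0.  0. -1.] q [-0.55  0.28  1.74 -0.    1.12 -0.48]
delta [ 0.0002 -0.0004  0.0003] turn -0.0009
```

View pics/g2_scene.png

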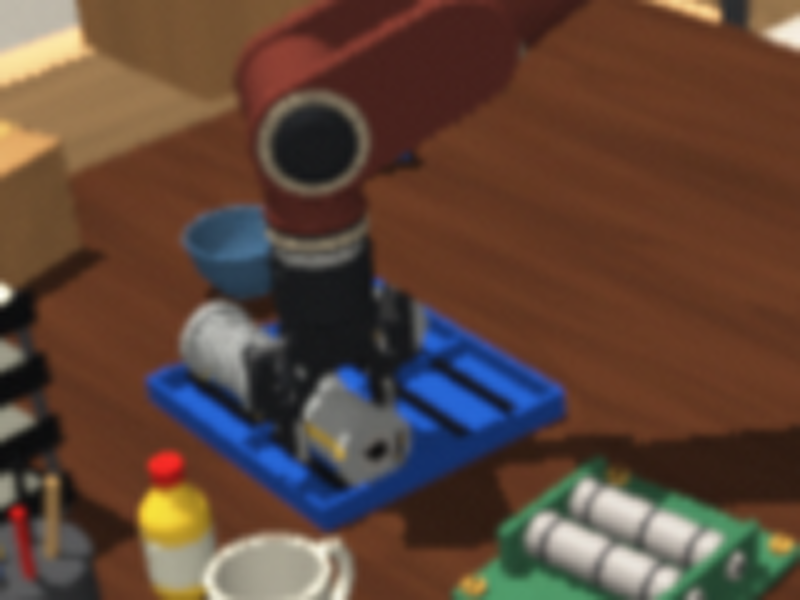

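{"fn": "play_rows", "kwargs": {
  "deltas": [
    [[0,0,0],0],
    [[0,0,0],0],
    [[0,0,0],0],
    [[0,0,0],0],
    [[0,0,0],0]
  ],
  "grip": -1
}}

```text
time: 4.62
tool_pos: [0.5716, -0.2678, 0.0203]
tool_rot: [0.002, 0.732, 0.681, 0.0]
contact_force: [-3.8, 1.1, 5.4]
gripper_width: 0.606
```

{"fn": "play_rows", "kwargs": {
  "deltas": [
    [[0,0,0.01],0],
    [[0,0,0.05],0],
    [[0,0,0.1],0],
    [[0,0,0.1],0]
  ]
}}

```text
time: 5.12
tool_pos: [0.574, -0.2687, 0.1242]
tool_rot: [0.006, 0.732, 0.681, 0.002]
contact_force: [-0.3, 0.0, -1.2]
gripper_width: 0.618
```

```bash
python3 go.py .5285 -.0047 .14 .117; python3 - <<'E'
from h import *
for n,b in (("scene",(200,80,360,200)),):
    im,d=grab_frame(n); crop(n,im,b,5,f"g3_{n}.png")
E
```

```text
t 5.12 tcp [ 0.574  -0.2687  0.1242] yaw -0.0718 grip 0.618 tilt [-0.006  0.011 -1.   ] q [-0.56  0.15  1.69  0.    1.29 -0.48]
delta [-0.0455  0.264   0.0158] turn 0.1888
```

View pics/g3_scene.png

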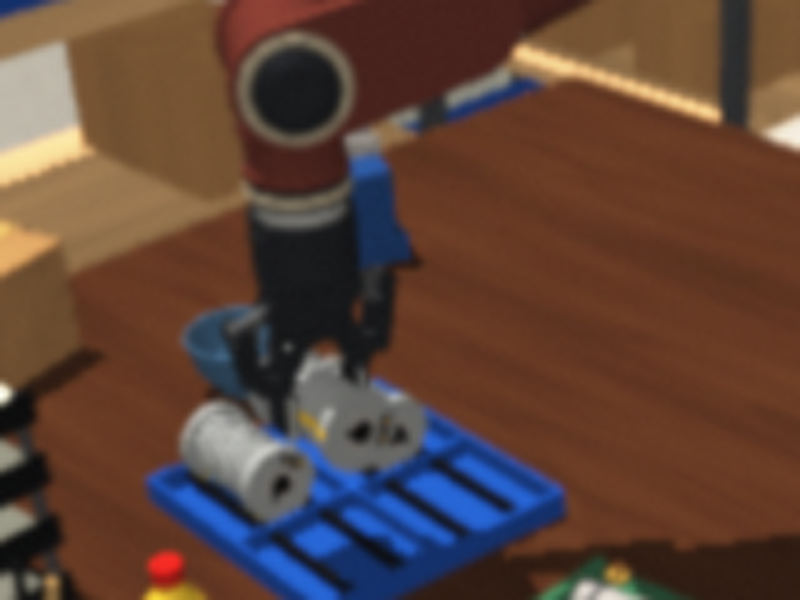

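{"fn": "play_rows", "kwargs": {
  "deltas": [
    [[-0.008,0.05,0.02],0.04],
    [[-0.017,0.105,0.02],0.08],
    [[-0.027,0.16,0.02],0.12],
    [[-0.035,0.21,0.02],0.16],
    [[-0.044,0.262,0.02],0.188]
  ]
}}

```text
time: 5.8
tool_pos: [0.5247, -0.0028, 0.135]
tool_rot: [-0.001, 0.665, 0.747, -0.001]
contact_force: [1.4, 0.9, -1.7]
gripper_width: 0.613
```

{"fn": "play_rows", "kwargs": {
  "deltas": [
    [[0,0,0],0],
    [[0,0,0],0],
    [[0,0,0],0]
  ]
}}

```text
time: 6.18
tool_pos: [0.5263, -0.0056, 0.1362]
tool_rot: [-0.0, 0.665, 0.746, -0.0]
contact_force: [-1.1, 0.4, -2.1]
gripper_width: 0.611
```

```bash
python3 go.py .5285 -.0047 .055 .117; python3 - <<'E'
from h import *
for n,b in (("scene",(260,120,400,240)),("top",(240,150,380,270))):
    im,d=grab_frame(n); crop(n,im,b,5,f"g4_{n}.png")
E
```

```text
t 6.17 tcp [ 0.5263 -0.0056  0.1362] yaw 0.1145 grip 0.611 tilt [-0.    -0.001 -1.   ] q [-0.15 -0.11  1.93 -0.    1.32 -0.27]
delta [ 0.0022  0.0009 -0.0812] turn 0.0025
```

View pics/g4_scene.png

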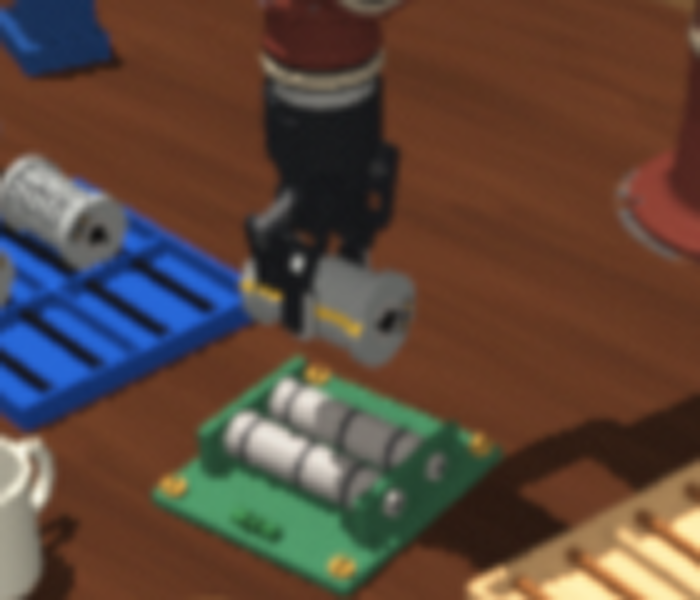

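View pics/g4_top.png

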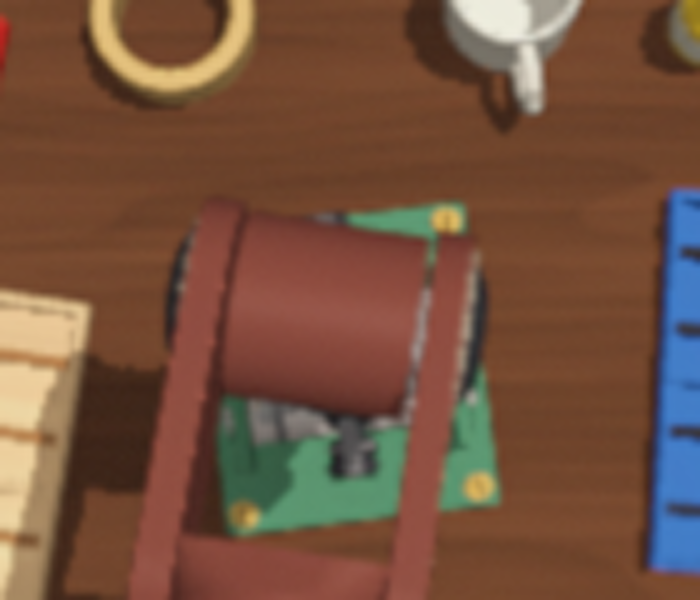

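{"fn": "play_rows", "kwargs": {
  "deltas": [
    [[0.002,0.001,-0.03],0.002],
    [[0.002,0.001,-0.06],0.002],
    [[0.002,0.001,-0.076],0.002],
    [[0.002,0.001,-0.08],0.002],
    [[0.002,0.001,-0.08],0.002]
  ]
}}

```text
time: 6.9
tool_pos: [0.5289, -0.0039, 0.0573]
tool_rot: [0.0, 0.664, 0.747, 0.0]
contact_force: [0.4, -0.3, -2.7]
gripper_width: 0.614
```

```bash
python3 go.py .5285 -.0047 .053 .117; python3 - <<'E'
from h import *
for n,b in (("scene",(260,120,400,240)),):
    im,d=grab_frame(n); crop(n,im,b,5,f"g5_{n}.png")
E
```

```text
t 6.9 tcp [ 0.5289 -0.0039  0.0573] yaw 0.1177 grip 0.614 tilt [-0.     0.001 -1.   ] q [-0.15  0.    1.97  0.    1.17 -0.27]
delta [-0.0004 -0.0008 -0.0043] turn -0.0007
```

View pics/g5_scene.png

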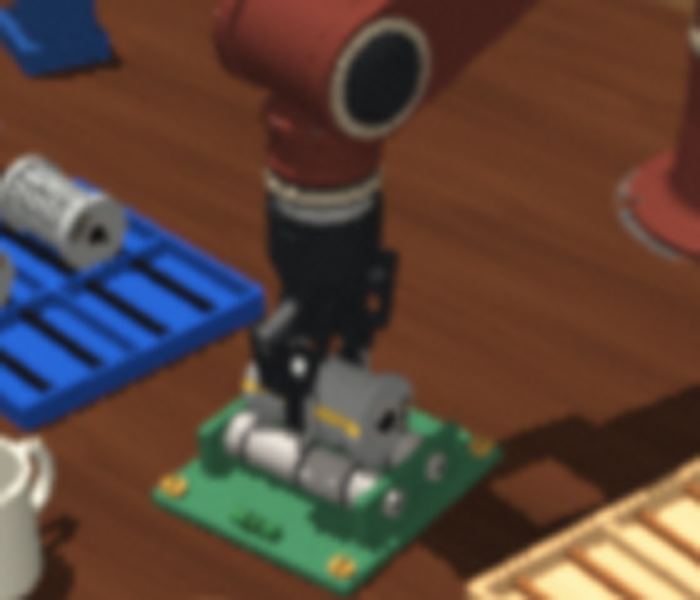

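{"fn": "play_rows", "kwargs": {
  "deltas": [
    [[0,0,-0.0015],0],
    [[0,0,-0.003],0],
    [[0,0,-0.003],0]
  ]
}}

```text
time: 7.32
tool_pos: [0.5284, -0.0038, 0.0551]
tool_rot: [-0.0, 0.664, 0.748, -0.0]
contact_force: [-5.5, -0.2, 5.5]
gripper_width: 0.61
```

{"fn": "play_rows", "kwargs": {
  "deltas": [
    [[0,0,0],0],
    [[0,0,0],0],
    [[0,0,0],0],
    [[0,0,0.03],0],
    [[0,0,0.09],0]
  ],
  "grip": 0.7
}}

```text
time: 7.95
tool_pos: [0.5259, -0.0033, 0.1413]
tool_rot: [-0.003, 0.664, 0.748, -0.002]
contact_force: [1.8, -0.7, 0.4]
gripper_width: 0.853
```

{"fn": "play_rows", "kwargs": {
  "deltas": [
    [[0,0,0.05],0],
    [[-0.03,0,0.05],0],
    [[-0.09,0,0.05],0],
    [[-0.15,0,0.05],0],
    [[-0.15,0,0.05],0]
  ]
}}

```text
time: 8.57
tool_pos: [0.3754, -0.0032, 0.1929]
tool_rot: [0.001, 0.664, 0.747, 0.001]
contact_force: [-0.3, 0.2, 0.7]
gripper_width: 0.851
```

{"fn": "play_rows", "kwargs": {
  "deltas": [
    [[0,0,0],0],
    [[0,0,0],0],
    [[0,0,0],0],
    [[0,0,0],0],
    [[0,0,0],0]
  ]
}}

```text
time: 9.2
tool_pos: [0.3785, -0.0036, 0.1935]
tool_rot: [-0.0, 0.664, 0.748, -0.0]
contact_force: [0.4, 0.6, -0.1]
gripper_width: 0.848
```

{"fn": "play_rows", "kwargs": {
  "deltas": [
    [[0,0,0],0],
    [[0,0,0],0],
    [[0,0,0],0],
    [[0,0,0],0],
    [[0,0,0],0]
  ]
}}

```text
time: 9.82
tool_pos: [0.3784, -0.0036, 0.1937]
tool_rot: [0.0, 0.664, 0.748, 0.0]
contact_force: [0.4, 0.4, 0.2]
gripper_width: 0.853
```

{"fn": "play_rows", "kwargs": {
  "deltas": [
    [[0,0,0],0],
    [[0,0,0],0],
    [[0,0,0],0],
    [[0,0,0],0],
    [[0,0,0],0]
  ]
}}

```text
time: 10.45
tool_pos: [0.3784, -0.0036, 0.1937]
tool_rot: [0.0, 0.664, 0.748, -0.0]
contact_force: [-0.0, 0.7, -0.0]
gripper_width: 0.855
```

```bash
cat > look.py <<'E'
import sys
from pul import *
tag=sys.argv[1]
fr={n:grab_frame(n) for n in("top","scene")}
B={"top":((265,175,355,265),(360,180,460,275),(160,190,265,292)),"scene":((280,170,370,245),(225,140,320,215),(340,190,475,290))}
for n in fr:
    im,d=fr[n]
    for nm,(l,t,r,b) in zip(("st","bin","tray"),B[n]):
        cv2.imwrite(f"pics/{tag}_{n}_{nm}.png",cv2.resize(im[t:b,l:r],None,fx=6,fy=6,interpolation=cv2.INTER_CUBIC)[:600,:800])
im,d=fr["top"]
for nm,p,z,h in(("stand",STAND,.062,(.11,.1)),("bin",BIN,.04,(.16,.17)),("tray",TRAY,.04,(.16,.17))):
    for o in find("top",im,d,p,z,h): print(nm,*o)
print(status.state()["time"])
E
python3 look.py a1
```

```text
stand 597 [[-0.028, -0.048], [0.026, 0.047]] [0.095 0.105] mid [ 0.528 -0.005] rect [528.  -5.] [60. 98.] 7.4
bin 597 [[0.027, -0.112], [0.084, -0.015]] [0.061 0.071] mid [ 0.563 -0.393] rect [ 563. -393.] [99. 59.] 85.5
bin 575 [[-0.083, -0.11], [-0.029, -0.014]] [0.061 0.071] mid [ 0.452 -0.383] rect [ 450. -384.] [99. 60.] 88.0
10.55
```

View pics/a1_top_st.png

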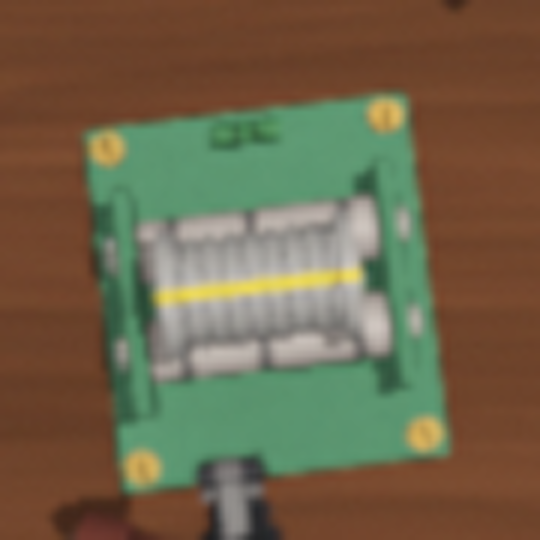

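View pics/a1_scene_st.png

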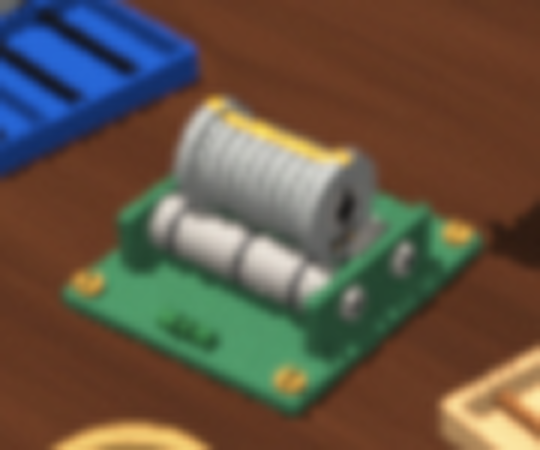

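```bash
cat > ang.py <<'E'
from pul import *
def yl(im,d,pose,cx,cy,zc,n="top"):
    # yellow pixels near cell; angle about axle from local x offset at radius 32
    C=cloud(n,d); hsv=cv2.cvtColor(im,cv2.COLOR_BGR2HSV).astype(int)
    c=w(pose,(cx,cy)); 
    q=proj(n,[[c[0],c[1],zc+.03]])[0]
    vv,uu=np.where((hsv[...,0]>18)&(hsv[...,0]<34)&(hsv[...,1]>130)&(hsv[...,2]>120))
    k=(abs(uu-q[0])<26)&(abs(vv-q[1])<16); uu,vv=uu[k],vv[k]
    if len(uu)<5: print("no yellow",len(uu)); return
    # intersect with z=zc+31.5
    P=onz(n,np.c_[uu,vv],zc+.0315); L=loc(pose,P)
    f=np.polyfit(L[:,1],L[:,0],1)
    print("yellow n",len(uu),"local x at mid",round(float(np.polyval(f,cy)),4),"slope",round(f[0],3),"y range",np.round([L[:,1].min(),L[:,1].max()],3),"angle",round(float(np.arcsin((np.median(L[:,0])-cx)/.0315)),3))
E
python3 - <<'E'
from ang import *
im,d=grab_frame("top"); yl(im,d,STAND,0,0,.073)
im,d=grab_frame("top"); yl(im,d,STAND,0,0,.073)
E
python3 go.py .5278 -.0047 .11 .117
```

```text
yellow n 47 local x at mid -0.0023 slope 0.001 y range [-0.044  0.049] angle -0.072
yellow n 47 local x at mid -0.0023 slope 0.001 y range [-0.044  0.049] angle -0.072
t 10.65 tcp [ 0.3784 -0.0036  0.1937] yaw 0.118 grip 0.85 tilt [-0.  0. -1.] q [-0.21 -0.58  2.19 -0.    1.53 -0.32]
delta [ 0.1494 -0.0011 -0.0837] turn -0.001
```

{"fn": "play_rows", "kwargs": {
  "deltas": [
    [[0.05,-0.001,0],-0.001],
    [[0.1,-0.001,0],-0.001],
    [[0.149,-0.001,0],-0.001],
    [[0.149,-0.001,-0.04],-0.001],
    [[0.149,-0.001,-0.08],-0.001]
  ]
}}

```text
time: 11.28
tool_pos: [0.5284, -0.0047, 0.113]
tool_rot: [0.0, 0.664, 0.747, 0.0]
contact_force: [0.8, 0.2, -0.7]
gripper_width: 0.852
```

{"fn": "play_rows", "kwargs": {
  "deltas": [
    [[0,0,0],0],
    [[0,0,0],0]
  ]
}}

```text
time: 11.52
tool_pos: [0.5282, -0.0047, 0.1152]
tool_rot: [0.001, 0.665, 0.747, 0.001]
contact_force: [-0.1, -0.5, 0.7]
gripper_width: 0.851
```

```bash
python3 go.py .5278 -.0047 .055 .117
```

```text
t 11.53 tcp [ 0.5282 -0.0047  0.1152] yaw 0.117 grip 0.851 tilt [-0.001  0.002 -1.   ] q [-0.15 -0.08  1.94 -0.    1.27 -0.27]
delta [-0.0004  0.     -0.0602] turn -0.0
```

{"fn": "play_rows", "kwargs": {
  "deltas": [
    [[-0.0005,0,-0.03],0],
    [[-0.0005,0,-0.059],0],
    [[-0.0005,0,-0.059],0],
    [[-0.0005,0,-0.059],0]
  ]
}}

```text
time: 12.02
tool_pos: [0.5286, -0.0049, 0.0573]
tool_rot: [0.002, 0.665, 0.747, 0.001]
contact_force: [-0.3, -0.0, -0.7]
gripper_width: 0.85
```

```bash
python3 go.py .5278 -.0047 .055 .117;python3 - <<'E'
from h import *
im,d=grab_frame("scene"); crop("scene",im,(280,140,380,240),6,f"g6.png")
E
```

```text
t 12.03 tcp [ 0.5286 -0.0049  0.0573] yaw 0.117 grip 0.85 tilt [-0.001  0.004 -1.   ] q [-0.15 -0.    1.98 -0.    1.16 -0.27]
delta [-0.0008  0.0002 -0.0023] turn -0.0
```

View pics/g6.png

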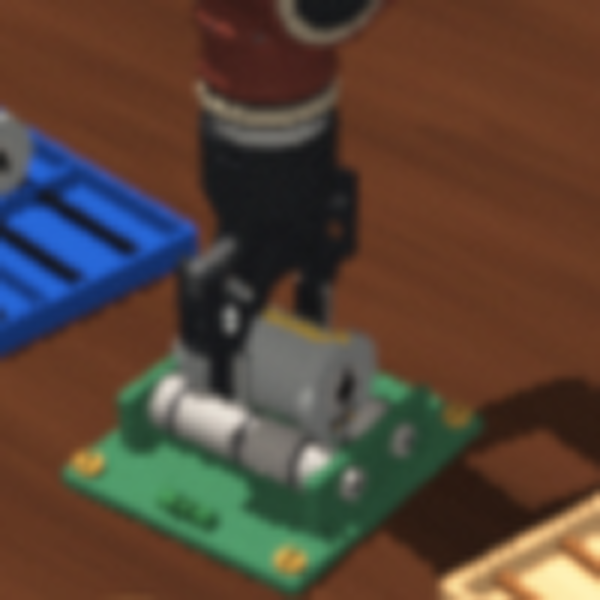

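{"fn": "play_rows", "kwargs": {
  "deltas": [
    [[-0.0005,0,-0.001],0],
    [[-0.0005,0,-0.001],0]
  ]
}}

```text
time: 12.32
tool_pos: [0.5269, -0.0047, 0.0545]
tool_rot: [0.001, 0.665, 0.747, 0.0]
contact_force: [-0.7, 0.1, 0.1]
gripper_width: 0.853
```

{"fn": "play_rows", "kwargs": {
  "deltas": [
    [[0,0,0],0],
    [[0,0,0],0],
    [[0,0,0],0],
    [[0,0,0],0],
    [[0,0,0],0]
  ],
  "grip": -1
}}

```text
time: 12.95
tool_pos: [0.5271, -0.0047, 0.0543]
tool_rot: [0.001, 0.665, 0.747, 0.001]
contact_force: [3.9, -0.1, 2.6]
gripper_width: 0.615
```

{"fn": "play_rows", "kwargs": {
  "deltas": [
    [[0,0,0.01],0],
    [[0,0,0.04],0],
    [[0,0,0.09],0],
    [[0,0,0.09],0],
    [[0,0,0.09],0]
  ]
}}

```text
time: 13.58
tool_pos: [0.525, -0.0045, 0.1424]
tool_rot: [-0.001, 0.665, 0.747, -0.001]
contact_force: [-1.0, -0.1, -3.5]
gripper_width: 0.615
```

```bash
python3 go.py .5345 .348 .14 -.1515;python3 - <<'E'
from h import *
im,d=grab_frame("scene"); crop("scene",im,(270,110,370,210),6,f"g7.png")
E
```

```text
t 13.57 tcp [ 0.525  -0.0045  0.1424] yaw 0.1171 grip 0.615 tilt [ 0.001 -0.003 -1.   ] q [-0.15 -0.11  1.93 -0.    1.33 -0.27]
delta [ 0.0095  0.3525 -0.0024] turn -0.2686
```

View pics/g7.png

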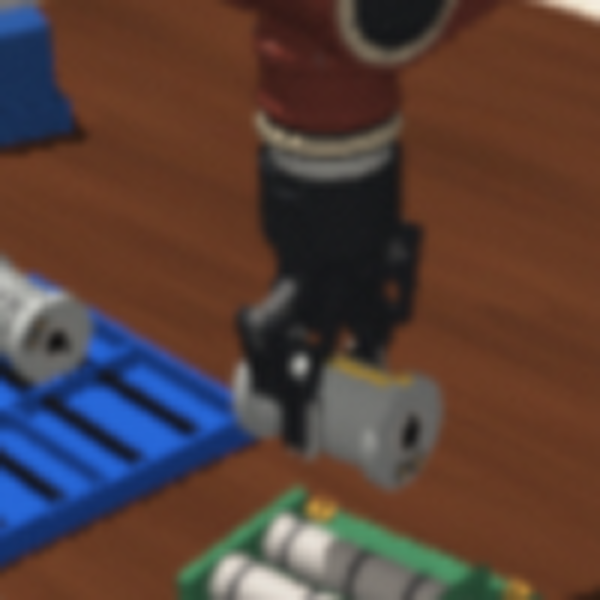

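{"fn": "play_rows", "kwargs": {
  "deltas": [
    [[0.001,0.055,0],-0.045],
    [[0.002,0.11,0],-0.09],
    [[0.003,0.17,0],-0.135],
    [[0.004,0.225,0],-0.18],
    [[0.006,0.28,0],-0.225]
  ]
}}

```text
time: 14.25
tool_pos: [0.5305, 0.2765, 0.1408]
tool_rot: [-0.001, 0.745, 0.667, -0.002]
contact_force: [0.7, -0.7, -1.6]
gripper_width: 0.615
```

{"fn": "play_rows", "kwargs": {
  "deltas": [
    [[0.002,0.04,0],-0.03],
    [[0.003,0.071,0],-0.044],
    [[0.003,0.071,0],-0.044],
    [[0.003,0.071,0],-0.044]
  ]
}}

```text
time: 14.75
tool_pos: [0.5343, 0.3453, 0.1416]
tool_rot: [-0.0, 0.759, 0.651, -0.002]
contact_force: [-0.2, 0.0, -2.1]
gripper_width: 0.615
```

```bash
python3 go.py .5345 .348 .08 -.1515;python3 - <<'E'
from h import *
im,d=grab_frame("scene"); crop("scene",im,(350,140,480,270),4,f"g8.png")
im,d=grab_frame("top"); crop("top",im,(140,140,270,270),4,f"g8t.png")
E
```

```text
t 14.75 tcp [0.5343 0.3453 0.1416] yaw -0.1519 grip 0.615 tilt [-0.003 -0.003 -1.   ] q [ 0.46  0.15  1.66 -0.    1.33  0.61]
delta [ 0.0002  0.0027 -0.0616] turn 0.0004
```

View pics/g8.png

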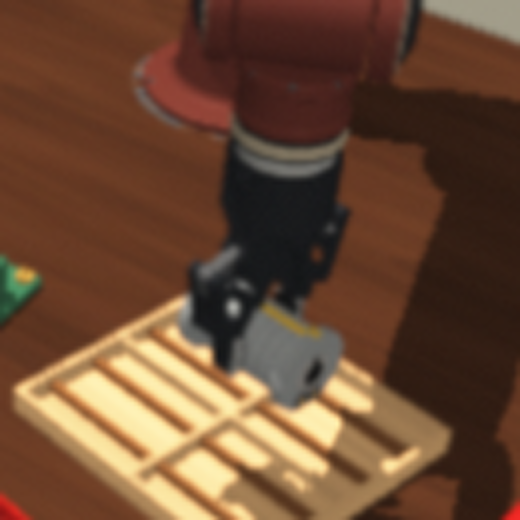

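View pics/g8t.png

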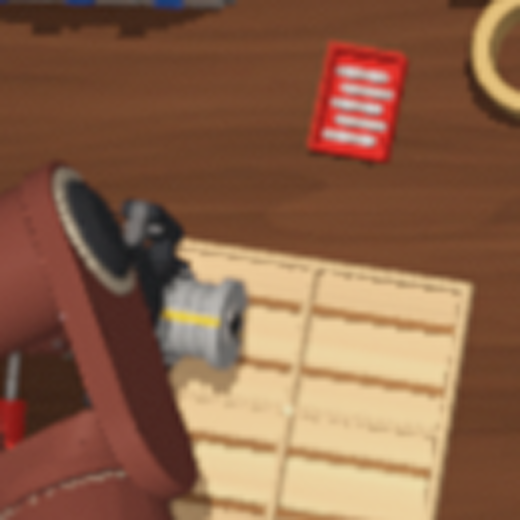

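```bash
python3 - <<'E'
from ang import *
im,d=grab_frame("top"); C=cloud("top",d); L=loc(TRAY,C.reshape(-1,3)); Z=C[...,2].ravel()
g=(im.max(2).astype(int)-im.min(2)).ravel()
m=(Z>.12)&(Z<.21)&(L[:,1]>.005)&(L[:,1]<.034)&(abs(L[:,0]-.056)<.045)&(im.max(2).ravel()>70)
for y in np.arange(.008,.036,.004):
    s=m&(abs(L[:,1]-y)<.002); print(round(y,3),s.sum(),np.round(np.percentile(L[s,0],[2,98]),4) if s.sum()>5 else None, np.round(Z[s].max(),3) if s.sum() else None)
hsv=cv2.cvtColor(im,cv2.COLOR_BGR2HSV).astype(int)
ye=((hsv[...,0]>18)&(hsv[...,0]<34)&(hsv[...,1]>130)&(hsv[...,2]>120)).ravel()&m
P=C.reshape(-1,3)[ye]; print("yellow",ye.sum(),L[ye,0].mean(),Z[ye].mean())
E
python3 go.py .5345 .348 .08 -.1515
```

```text
0.008 119 [0.0286 0.0848] 0.198
0.012 47 [0.0263 0.0847] 0.194
0.016 28 [0.0251 0.0854] 0.195
0.02 18 [0.0327 0.0796] 0.189
0.024 19 [0.035  0.0761] 0.19
0.028 39 [0.0304 0.0831] 0.189
0.032 23 [0.0307 0.081 ] 0.191
yellow 12 0.05602490482899885 0.1900192252978218
t 14.9 tcp [0.5352 0.3452 0.143 ] yaw -0.1533 grip 0.618 tilt [-0.001 -0.001 -1.   ] q [ 0.46  0.15  1.66 -0.    1.33  0.61]
delta [-0.0007  0.0028 -0.063 ] turn 0.0018
```

{"fn": "play_rows", "kwargs": {
  "deltas": [
    [[0,0.003,-0.04],0.001],
    [[0,0.003,-0.08],0.001],
    [[0,0.003,-0.105],0.001],
    [[0,0.003,-0.11],0.001],
    [[0,0.003,-0.11],0.001]
  ]
}}

```text
time: 15.52
tool_pos: [0.5359, 0.3491, 0.0344]
tool_rot: [0.0, 0.759, 0.651, 0.0]
contact_force: [0.0, -0.2, -1.2]
gripper_width: 0.614
```

```bash
python3 go.py .5345 .348 .022 -.1515;python3 - <<'E'
from h import *
im,d=grab_frame("scene"); crop("scene",im,(360,170,470,280),5,f"g9.png")
E
```

```text
t 15.53 tcp [0.5359 0.3491 0.0344] yaw -0.1517 grip 0.614 tilt [ 0.     0.001 -1.   ] q [ 0.46  0.28  1.71 -0.    1.15  0.61]
delta [-0.0014 -0.0011 -0.0124] turn 0.0002
```

View pics/g9.png

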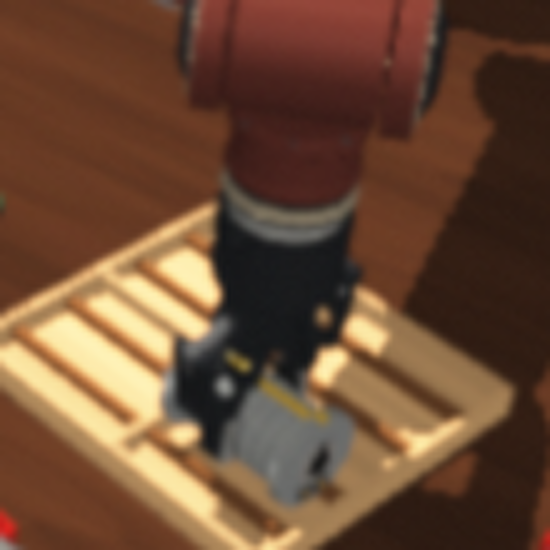

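{"fn": "play_rows", "kwargs": {
  "deltas": [
    [[-0.0006,-0.001,-0.005],0],
    [[-0.0006,-0.001,-0.009],0],
    [[-0.0006,-0.001,-0.009],0],
    [[-0.0006,-0.001,-0.009],0]
  ]
}}

```text
time: 16.08
tool_pos: [0.5348, 0.3484, 0.0248]
tool_rot: [0.0, 0.758, 0.652, 0.0]
contact_force: [-0.2, -0.3, -2.8]
gripper_width: 0.614
```

{"fn": "play_rows", "kwargs": {
  "deltas": [
    [[0,0,-0.001],0],
    [[0,0,-0.002],0],
    [[0,0,-0.003],0],
    [[0,0,-0.003],0]
  ]
}}

```text
time: 16.58
tool_pos: [0.5346, 0.3483, 0.0215]
tool_rot: [-0.0, 0.758, 0.652, -0.0]
contact_force: [-0.0, -1.4, -2.4]
gripper_width: 0.611
```

{"fn": "play_rows", "kwargs": {
  "deltas": [
    [[0,0,-0.001],0],
    [[0,0,-0.001],0],
    [[0,0,-0.001],0]
  ]
}}

```text
time: 16.95
tool_pos: [0.5348, 0.3484, 0.0207]
tool_rot: [0.0, 0.758, 0.652, -0.0]
contact_force: [0.8, 0.1, -1.9]
gripper_width: 0.613
```

{"fn": "play_rows", "kwargs": {
  "deltas": [
    [[0,0,-0.001],0],
    [[0,0,-0.001],0],
    [[0,0,-0.001],0]
  ]
}}

```text
time: 17.32
tool_pos: [0.5348, 0.3484, 0.0198]
tool_rot: [0.0, 0.758, 0.652, 0.0]
contact_force: [0.8, 0.9, -1.4]
gripper_width: 0.613
```

{"fn": "play_rows", "kwargs": {
  "deltas": [
    [[0,0,-0.0005],0],
    [[0,0,-0.001],0],
    [[0,0,-0.001],0]
  ]
}}

```text
time: 17.7
tool_pos: [0.5351, 0.3485, 0.0193]
tool_rot: [0.0, 0.758, 0.652, 0.0]
contact_force: [-0.8, -0.4, 2.6]
gripper_width: 0.613
```

{"fn": "play_rows", "kwargs": {
  "deltas": [
    [[0,0,0],0],
    [[0,0,0],0],
    [[0,0,0],0],
    [[0,0,0.02],0],
    [[0,0,0.06],0]
  ],
  "grip": 0.7
}}

```text
time: 18.32
tool_pos: [0.5335, 0.3477, 0.0783]
tool_rot: [-0.0, 0.758, 0.652, -0.002]
contact_force: [0.8, 1.7, 0.4]
gripper_width: 0.852
```

{"fn": "play_rows", "kwargs": {
  "deltas": [
    [[0,0,0.06],0],
    [[0,-0.06,0.1],0.04],
    [[0.002,-0.12,0.1],0.04],
    [[0.004,-0.18,0.1],0.08],
    [[0.006,-0.24,0.1],0.08]
  ]
}}

```text
time: 18.95
tool_pos: [0.541, 0.1075, 0.181]
tool_rot: [0.001, 0.731, 0.682, 0.001]
contact_force: [0.7, 0.2, -1.1]
gripper_width: 0.854
```

```bash
python3 look.py a2;python3 - <<'E'
from ang import *
im,d=grab_frame("top"); yl(im,d,TRAY,.056,.06,.039)
E
python3 go.py .562 -.392 .13 -.0725
```

```text
bin 610 [[0.026, -0.112], [0.084, -0.015]] [0.061 0.07 ] mid [ 0.562 -0.393] rect [ 562. -393.] [100.  61.] 85.6
bin 593 [[-0.085, -0.11], [-0.028, -0.014]] [0.061 0.071] mid [ 0.451 -0.383] rect [ 451. -384.] [98. 60.] 87.4
tray 587 [[0.029, 0.011], [0.083, 0.108]] [0.061 0.071] mid [0.535 0.348] rect [536. 348.] [100.  60.] 82.1
19.05
yellow n 41 local x at mid 0.0556 slope -0.001 y range [0.015 0.112] angle -0.014
t 19.1 tcp [0.5413 0.1066 0.1805] yaw -0.0758 grip 0.852 tilt [ 0.     0.002 -1.   ] q [ 0.06 -0.09  1.84 -0.    1.39  0.14]
delta [ 0.0207 -0.4986 -0.0505] turn 0.0033
```

View pics/a2_top_tray.png

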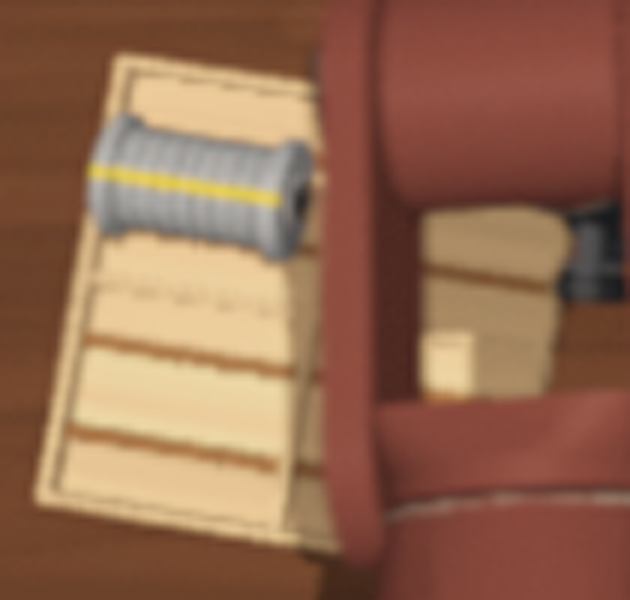

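View pics/a2_scene_tray.png

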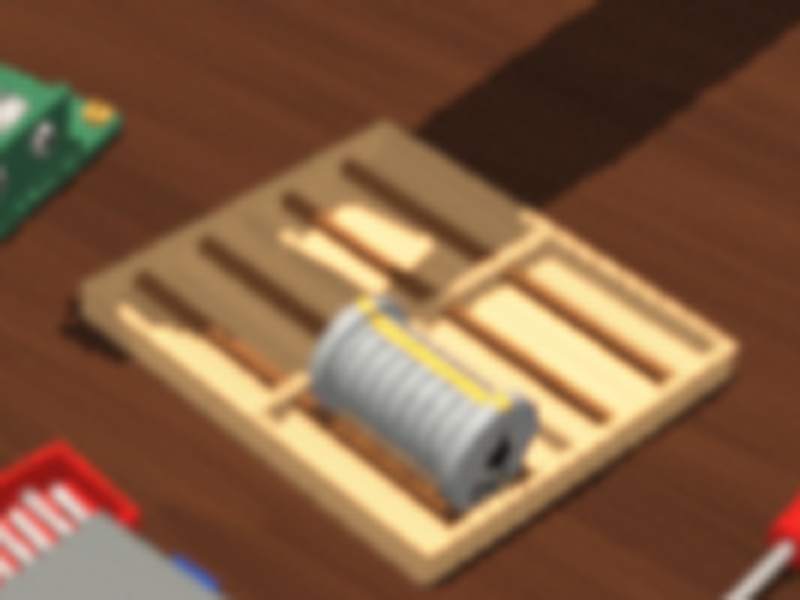

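{"fn": "play_rows", "kwargs": {
  "deltas": [
    [[0.002,-0.06,0],0],
    [[0.004,-0.12,0],0],
    [[0.007,-0.18,0],0],
    [[0.01,-0.24,0],0],
    [[0.012,-0.3,0],0.003]
  ]
}}

```text
time: 19.73
tool_pos: [0.5536, -0.1915, 0.18]
tool_rot: [0.001, 0.73, 0.683, 0.001]
contact_force: [0.9, 0.3, -0.1]
gripper_width: 0.854
```

{"fn": "play_rows", "kwargs": {
  "deltas": [
    [[0.003,-0.06,0],0],
    [[0.005,-0.12,0],0],
    [[0.009,-0.199,-0.03],0],
    [[0.009,-0.199,-0.08],0],
    [[0.009,-0.199,-0.08],0]
  ]
}}

```text
time: 20.35
tool_pos: [0.5594, -0.3878, 0.0928]
tool_rot: [-0.005, 0.731, 0.682, -0.0]
contact_force: [-0.5, 0.6, 0.1]
gripper_width: 0.85
```

{"fn": "play_rows", "kwargs": {
  "deltas": [
    [[0,0,0],0],
    [[0,0,0],0]
  ]
}}

```text
time: 20.6
tool_pos: [0.5638, -0.3897, 0.1025]
tool_rot: [0.003, 0.73, 0.683, 0.0]
contact_force: [0.3, -0.9, 1.0]
gripper_width: 0.851
```

```bash
python3 go.py .5625 -.3925 .018 -.0725
```

```text
t 20.6 tcp [ 0.5638 -0.3897  0.1025] yaw -0.0661 grip 0.851 tilt [-0.003  0.004 -1.   ] q [-0.71  0.29  1.57  0.    1.28 -0.65]
delta [-0.0013 -0.0028 -0.0845] turn -0.0064
```

{"fn": "play_rows", "kwargs": {
  "deltas": [
    [[-0.001,-0.002,-0.03],-0.006],
    [[-0.001,-0.002,-0.06],-0.006],
    [[-0.001,-0.002,-0.083],-0.006],
    [[-0.001,-0.002,-0.083],-0.006],
    [[-0.001,-0.002,-0.083],-0.006]
  ]
}}

```text
time: 21.22
tool_pos: [0.5618, -0.3924, 0.0174]
tool_rot: [0.001, 0.733, 0.681, 0.0]
contact_force: [-0.1, -0.1, 0.9]
gripper_width: 0.852
```

```bash
python3 go.py .5625 -.3925 .018 -.0725;python3 - <<'E'
from h import *
im,d=grab_frame("scene"); crop("scene",im,(210,100,320,210),5,f"g10.png")
E
```

```text
t 21.23 tcp [ 0.5618 -0.3924  0.0174] yaw -0.0736 grip 0.852 tilt [-0.002  0.002 -1.   ] q [-0.72  0.39  1.6   0.    1.15 -0.64]
delta [ 0.0007 -0.0001  0.0006] turn 0.0011
```

View pics/g10.png

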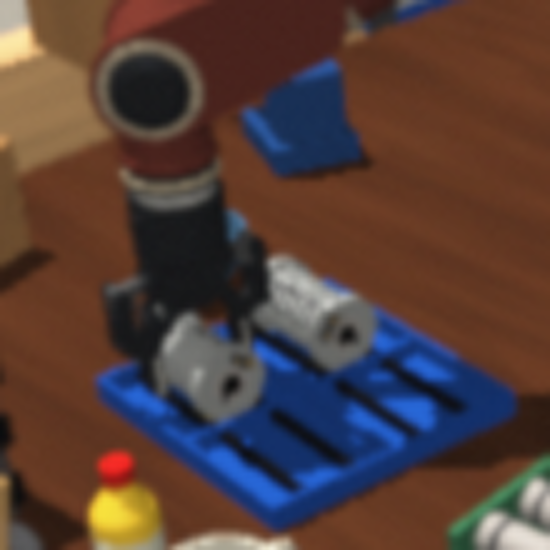

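Fingers straddle the second drum around mid-length; close and lift.

{"fn": "play_rows", "kwargs": {
  "deltas": [
    [[0,0,0],0],
    [[0,0,0],0],
    [[0,0,0],0],
    [[0,0,0],0],
    [[0,0,0],0]
  ],
  "grip": -1
}}

```text
time: 21.9
tool_pos: [0.5621, -0.3928, 0.0176]
tool_rot: [0.002, 0.733, 0.68, 0.0]
contact_force: [1.8, 0.6, 5.8]
gripper_width: 0.608
```

{"fn": "play_rows", "kwargs": {
  "deltas": [
    [[0,0,0.01],0],
    [[0,0,0.05],0],
    [[0,0,0.1],0],
    [[0,0,0.13],0],
    [[0,0,0.13],0]
  ]
}}

```text
time: 22.52
tool_pos: [0.5616, -0.3928, 0.1487]
tool_rot: [0.002, 0.733, 0.68, 0.0]
contact_force: [-0.9, -0.2, -3.0]
gripper_width: 0.614
```

```bash
python3 go.py .5278 -.0047 .14 .117; python3 look.py a3
```

```text
t 22.52 tcp [ 0.5616 -0.3928  0.1487] yaw -0.0741 grip 0.614 tilt [-0.003  0.003 -1.   ] q [-0.72  0.25  1.54 -0.    1.35 -0.64]
delta [-0.0338  0.3881 -0.0087] turn 0.1911
bin 98 [[-0.07, -0.041], [-0.028, -0.013]] [0.06  0.072] mid [ 0.461 -0.349] rect [ 460. -346.] [28. 43.] 74.1
tray 596 [[0.027, 0.011], [0.083, 0.109]] [0.06  0.071] mid [0.534 0.349] rect [535. 349.] [101.  60.] 80.5
22.625
```

{"fn": "play_rows", "kwargs": {
  "deltas": [
    [[-0.005,0.057,0],0.03],
    [[-0.01,0.114,0],0.06],
    [[-0.015,0.171,0],0.09],
    [[-0.02,0.228,0],0.12],
    [[-0.025,0.285,0],0.15]
  ]
}}

```text
time: 23.25
tool_pos: [0.5333, -0.1045, 0.1422]
tool_rot: [-0.003, 0.68, 0.734, -0.001]
contact_force: [0.8, 1.3, -2.4]
gripper_width: 0.617
```

{"fn": "play_rows", "kwargs": {
  "deltas": [
    [[-0.005,0.057,0],0.03],
    [[-0.009,0.103,-0.01],0.041],
    [[-0.009,0.103,-0.01],0.041],
    [[-0.009,0.103,-0.01],0.041]
  ]
}}

```text
time: 23.75
tool_pos: [0.5255, -0.004, 0.1336]
tool_rot: [-0.001, 0.664, 0.747, -0.001]
contact_force: [-0.3, -0.5, -1.5]
gripper_width: 0.616
```

```bash
python3 go.py .5278 -.0047 .058 .117; python3 - <<'E'
from h import *
im,d=grab_frame("scene"); crop("scene",im,(280,120,380,220),6,f"g11.png")
E
```

```text
t 23.75 tcp [ 0.5255 -0.004   0.1336] yaw 0.1172 grip 0.616 tilt [ 0.    -0.004 -1.   ] q [-0.15 -0.1   1.93 -0.    1.31 -0.27]
delta [ 0.0023 -0.0007 -0.0756] turn -0.0002
```

View pics/g11.png

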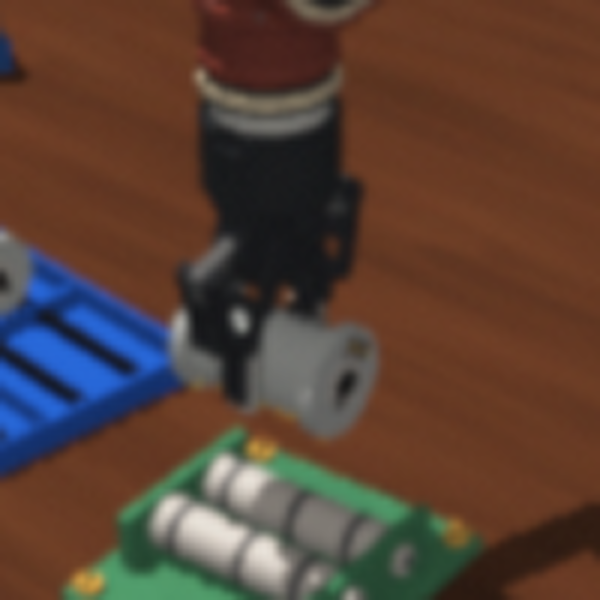

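{"fn": "play_rows", "kwargs": {
  "deltas": [
    [[0.0005,-0.0005,-0.03],0],
    [[0.0005,-0.0005,-0.06],0],
    [[0.0005,-0.0005,-0.078],0],
    [[0.0005,-0.0005,-0.078],0],
    [[0.0005,-0.0005,-0.078],0]
  ]
}}

```text
time: 24.42
tool_pos: [0.5282, -0.0048, 0.0588]
tool_rot: [0.001, 0.665, 0.747, 0.0]
contact_force: [0.1, -0.2, -2.7]
gripper_width: 0.612
```

```bash
python3 go.py .5278 -.0047 .055 .117
```

```text
t 24.43 tcp [ 0.5282 -0.0048  0.0588] yaw 0.1164 grip 0.612 tilt [-0.     0.002 -1.   ] q [-0.15 -0.    1.98  0.    1.17 -0.27]
delta [-0.0004  0.0001 -0.0038] turn 0.0006
```

{"fn": "play_rows", "kwargs": {
  "deltas": [
    [[0,0,-0.0015],0],
    [[0,0,-0.003],0],
    [[0,0,-0.004],0],
    [[0,0,-0.004],0]
  ]
}}

```text
time: 24.92
tool_pos: [0.5272, -0.0043, 0.0537]
tool_rot: [-0.0, 0.665, 0.747, -0.0]
contact_force: [-0.7, 0.2, -2.4]
gripper_width: 0.615
```

{"fn": "play_rows", "kwargs": {
  "deltas": [
    [[0,0,0],0],
    [[0,0,0],0],
    [[0,0,0],0],
    [[0,0,0.03],0],
    [[0,0,0.09],0]
  ],
  "grip": 0.7
}}

```text
time: 25.55
tool_pos: [0.5248, -0.004, 0.1415]
tool_rot: [-0.003, 0.665, 0.747, -0.002]
contact_force: [1.0, -0.3, 0.6]
gripper_width: 0.851
```

{"fn": "play_rows", "kwargs": {
  "deltas": [
    [[0,0,0.05],0],
    [[-0.03,0,0.05],0],
    [[-0.09,0,0.05],0],
    [[-0.15,0,0.05],0],
    [[-0.15,0,0.05],0]
  ]
}}

```text
time: 26.18
tool_pos: [0.3743, -0.004, 0.1931]
tool_rot: [0.001, 0.665, 0.747, 0.001]
contact_force: [0.0, 1.0, 0.4]
gripper_width: 0.847
```

{"fn": "play_rows", "kwargs": {
  "deltas": [
    [[0,0,0],0],
    [[0,0,0],0],
    [[0,0,0],0],
    [[0,0,0],0],
    [[0,0,0],0]
  ]
}}

```text
time: 26.8
tool_pos: [0.3774, -0.0043, 0.1935]
tool_rot: [-0.0, 0.665, 0.747, -0.0]
contact_force: [-0.4, -0.0, 0.1]
gripper_width: 0.852
```

{"fn": "play_rows", "kwargs": {
  "deltas": [
    [[0,0,0],0],
    [[0,0,0],0],
    [[0,0,0],0],
    [[0,0,0],0],
    [[0,0,0],0]
  ]
}}

```text
time: 27.42
tool_pos: [0.3772, -0.0043, 0.1937]
tool_rot: [0.0, 0.665, 0.747, 0.0]
contact_force: [-0.2, -0.6, -0.5]
gripper_width: 0.851
```

{"fn": "play_rows", "kwargs": {
  "deltas": [
    [[0,0,0],0],
    [[0,0,0],0],
    [[0,0,0],0],
    [[0,0,0],0],
    [[0,0,0],0]
  ]
}}

```text
time: 28.05
tool_pos: [0.3772, -0.0043, 0.1937]
tool_rot: [-0.0, 0.665, 0.747, -0.0]
contact_force: [0.2, -0.5, -0.0]
gripper_width: 0.845
```

```bash
cat > st.py <<'E'
from ang import *
im,d=grab_frame("top"); yl(im,d,STAND,0,0,.073); yl(im,d,TRAY,.056,.06,.039)
E
python3 look.py a4; python3 st.py; python3 go.py .5278 -.0047 .055 .117
```

```text
stand 589 [[-0.029, -0.05], [0.026, 0.045]] [0.095 0.105] mid [ 0.527 -0.007] rect [528.  -6.] [63. 98.] 4.4
bin 596 [[-0.085, -0.11], [-0.028, -0.014]] [0.061 0.071] mid [ 0.451 -0.383] rect [ 451. -384.] [99. 60.] 87.4
tray 593 [[0.027, 0.011], [0.083, 0.109]] [0.06 0.07] mid [0.534 0.348] rect [535. 348.] [102.  60.] 80.4
28.15
yellow n 47 local x at mid -0.0026 slope 0.001 y range [-0.046  0.046] angle -0.083
yellow n 41 local x at mid 0.0556 slope -0.001 y range [0.015 0.112] angle -0.014
t 28.2 tcp [ 0.3772 -0.0043  0.1937] yaw 0.117 grip 0.849 tilt [ 0. -0. -1.] q [-0.21 -0.59  2.2  -0.    1.53 -0.33]
delta [ 0.1506 -0.0004 -0.1387] turn -0.0
```

View pics/a4_top_st.png

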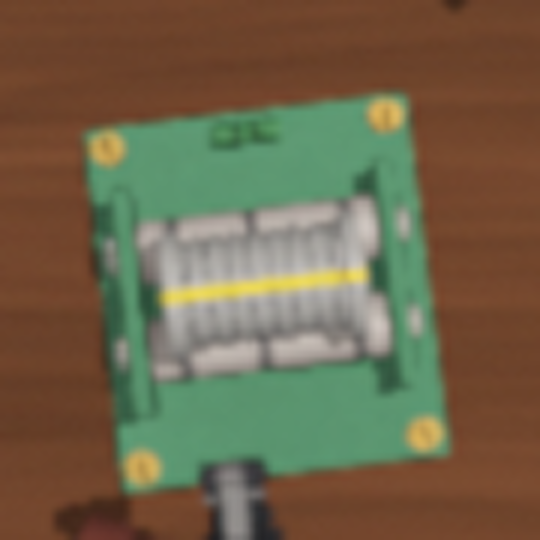

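{"fn": "play_rows", "kwargs": {
  "deltas": [
    [[0.05,-0.002,0],0],
    [[0.1,-0.002,0],0],
    [[0.15,-0.002,-0.03],0],
    [[0.15,-0.002,-0.08],0],
    [[0.15,-0.002,-0.08],0]
  ]
}}

```text
time: 28.82
tool_pos: [0.5237, -0.0057, 0.1087]
tool_rot: [-0.005, 0.664, 0.747, -0.003]
contact_force: [-0.2, 0.5, 0.2]
gripper_width: 0.849
```

{"fn": "play_rows", "kwargs": {
  "deltas": [
    [[0,0,-0.03],0],
    [[0,0,-0.058],0],
    [[0,0,-0.058],0],
    [[0,0,-0.058],0],
    [[0,0,-0.058],0]
  ]
}}

```text
time: 29.45
tool_pos: [0.5287, -0.0066, 0.0581]
tool_rot: [0.002, 0.665, 0.747, 0.001]
contact_force: [-0.6, 0.2, 0.1]
gripper_width: 0.846
```

```bash
python3 go.py .5277 -.006 .055 .117
```

```text
t 29.45 tcp [ 0.5287 -0.0066  0.0581] yaw 0.117 grip 0.846 tilt [-0.001  0.004 -1.   ] q [-0.15 -0.    1.98  0.    1.16 -0.27]
delta [-0.001   0.0006 -0.0031] turn 0.0
```

{"fn": "play_rows", "kwargs": {
  "deltas": [
    [[0,0,-0.002],0],
    [[0,0,-0.002],0],
    [[0,0,-0.002],0],
    [[0,0,-0.002],0]
  ]
}}

```text
time: 29.95
tool_pos: [0.5272, -0.0063, 0.0537]
tool_rot: [-0.0, 0.665, 0.747, -0.0]
contact_force: [0.5, -0.1, 0.1]
gripper_width: 0.852
```

{"fn": "play_rows", "kwargs": {
  "deltas": [
    [[0.0005,0,0.0005],0],
    [[0.0005,0,0.0005],0],
    [[0.0005,0,0.0005],0]
  ]
}}

```text
time: 30.32
tool_pos: [0.5277, -0.0063, 0.0542]
tool_rot: [-0.0, 0.665, 0.747, -0.0]
contact_force: [0.5, 0.3, 0.5]
gripper_width: 0.853
```

{"fn": "play_rows", "kwargs": {
  "deltas": [
    [[0,0,0],0],
    [[0,0,0],0],
    [[0,0,0],0],
    [[0,0,0],0],
    [[0,0,0],0]
  ],
  "grip": -1
}}

```text
time: 30.95
tool_pos: [0.5282, -0.0064, 0.0545]
tool_rot: [0.0, 0.665, 0.747, 0.0]
contact_force: [2.3, -0.2, 0.8]
gripper_width: 0.613
```

{"fn": "play_rows", "kwargs": {
  "deltas": [
    [[0,0,0.01],0],
    [[0,0,0.04],0],
    [[0,0,0.09],0],
    [[0,0,0.09],0],
    [[0,0,0.09],0]
  ]
}}

```text
time: 31.58
tool_pos: [0.5268, -0.0062, 0.1435]
tool_rot: [-0.001, 0.665, 0.747, -0.001]
contact_force: [-1.1, 0.3, -2.8]
gripper_width: 0.613
```

```bash
python3 go.py .424 .365 .14 -.1515;python3 - <<'E'
from h import *
im,d=grab_frame("scene"); crop("scene",im,(270,110,370,210),6,f"g12.png")
E
```

```text
t 31.57 tcp [ 0.5268 -0.0062  0.1435] yaw 0.1171 grip 0.613 tilt [ 0.    -0.002 -1.   ] q [-0.15 -0.11  1.92 -0.    1.33 -0.27]
delta [-0.1028  0.3712 -0.0035] turn -0.2686
```

View pics/g12.png

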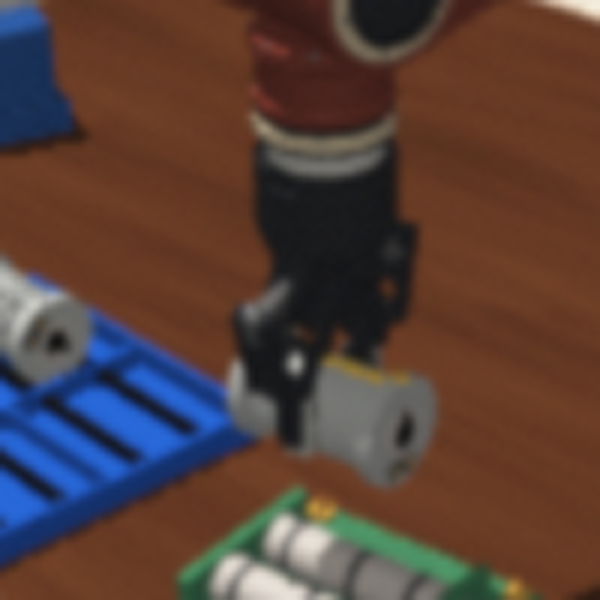

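{"fn": "play_rows", "kwargs": {
  "deltas": [
    [[-0.024,0.05,0],-0.054],
    [[-0.048,0.1,0],-0.108],
    [[-0.072,0.15,0],-0.162],
    [[-0.096,0.2,0],-0.215],
    [[-0.12,0.25,0],-0.269]
  ]
}}

```text
time: 32.25
tool_pos: [0.4053, 0.2445, 0.142]
tool_rot: [-0.001, 0.759, 0.651, -0.002]
contact_force: [-0.3, -0.1, -1.6]
gripper_width: 0.612
```

{"fn": "play_rows", "kwargs": {
  "deltas": [
    [[-0.002,0.003,0],0],
    [[-0.002,0.003,0],0],
    [[-0.002,0.003,0],0],
    [[-0.002,0.003,0],0]
  ]
}}

```text
time: 32.75
tool_pos: [0.4062, 0.2457, 0.1439]
tool_rot: [-0.0, 0.759, 0.651, -0.0]
contact_force: [0.2, -0.4, -1.9]
gripper_width: 0.614
```

```bash
python3 go.py .406 .247 .08 -.1515;python3 - <<'E'
from h import *
im,d=grab_frame("scene"); crop("scene",im,(350,120,480,250),4,f"g13.png")
im,d=grab_frame("top"); crop("top",im,(150,170,280,300),4,f"g13t.png")
E
```

```text
t 32.75 tcp [0.4062 0.2457 0.1439] yaw -0.1539 grip 0.614 tilt [-0. -0. -1.] q [ 0.39 -0.25  2.04 -0.    1.35  0.54]
delta [-0.0002  0.0013 -0.0639] turn 0.0024
```

View pics/g13.png

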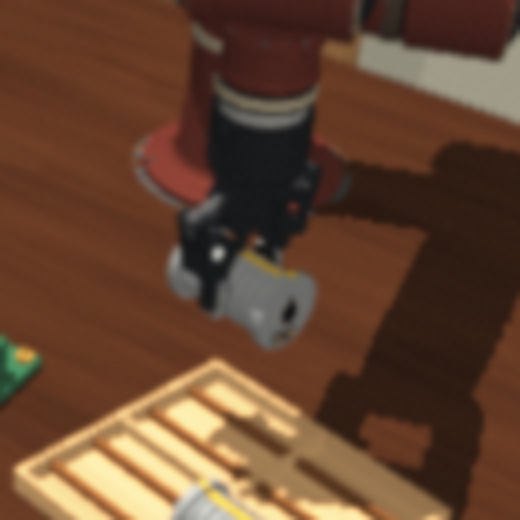

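View pics/g13t.png

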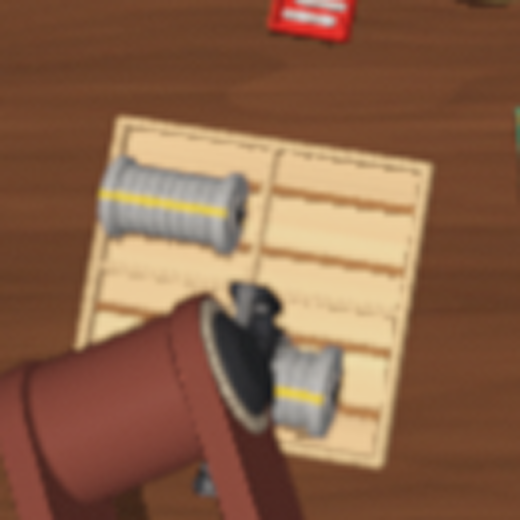

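{"fn": "play_rows", "kwargs": {
  "deltas": [
    [[0,0.001,-0.04],0.002],
    [[0,0.001,-0.08],0.002],
    [[0,0.001,-0.11],0.002],
    [[0,0.001,-0.115],0.002],
    [[0,0.001,-0.115],0.002]
  ]
}}

```text
time: 33.48
tool_pos: [0.4063, 0.2477, 0.0299]
tool_rot: [0.0, 0.758, 0.652, 0.0]
contact_force: [1.0, -0.2, -0.3]
gripper_width: 0.615
```

{"fn": "play_rows", "kwargs": {
  "deltas": [
    [[0,0,-0.003],0],
    [[0,0,-0.005],0],
    [[0,0,-0.005],0],
    [[0,0,-0.005],0]
  ]
}}

```text
time: 33.98
tool_pos: [0.4059, 0.2478, 0.0245]
tool_rot: [0.0, 0.758, 0.652, 0.0]
contact_force: [-0.1, -0.0, -1.5]
gripper_width: 0.616
```

```bash
python3 go.py .4061 .247 .02 -.1515;python3 - <<'E'
from h import *
im,d=grab_frame("scene"); crop("scene",im,(340,150,470,280),4,f"g14.png")
E
```

```text
t 33.98 tcp [0.4059 0.2478 0.0245] yaw -0.1499 grip 0.616 tilt [ 0.  0. -1.] q [ 0.39 -0.08  2.11  0.    1.1   0.54]
delta [ 0.0002 -0.0008 -0.0045] turn -0.0016
```

View pics/g14.png

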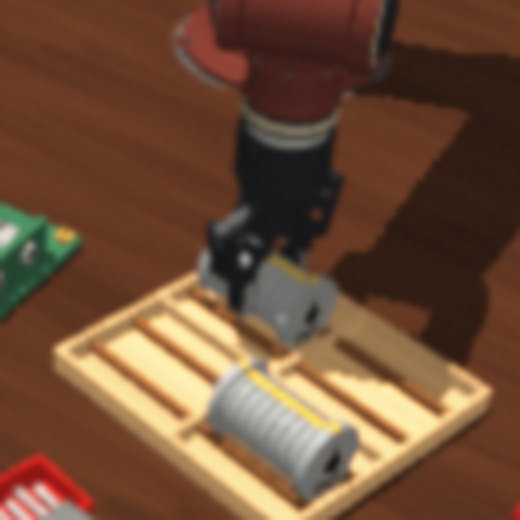

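{"fn": "play_rows", "kwargs": {
  "deltas": [
    [[0,0,-0.002],0],
    [[0,-0.0005,-0.004],-0.001],
    [[0,-0.0005,-0.004],-0.001],
    [[0,-0.0005,-0.004],-0.001]
  ]
}}

```text
time: 34.52
tool_pos: [0.4058, 0.2472, 0.0202]
tool_rot: [-0.0, 0.758, 0.652, 0.0]
contact_force: [0.5, 1.9, -1.2]
gripper_width: 0.611
```

{"fn": "play_rows", "kwargs": {
  "deltas": [
    [[0,0,-0.0005],0],
    [[0,0,-0.001],0],
    [[0,0,-0.001],0]
  ]
}}

```text
time: 34.9
tool_pos: [0.406, 0.2473, 0.0199]
tool_rot: [0.0, 0.758, 0.652, 0.0]
contact_force: [-2.7, -0.7, 4.6]
gripper_width: 0.612
```

{"fn": "play_rows", "kwargs": {
  "deltas": [
    [[-0.0006,0,0],0],
    [[-0.0006,0,0],0],
    [[-0.0006,0,-0.0003],0]
  ]
}}

```text
time: 35.28
tool_pos: [0.4059, 0.2474, 0.0198]
tool_rot: [0.0, 0.758, 0.652, 0.001]
contact_force: [-1.6, -1.2, 7.7]
gripper_width: 0.617
```

{"fn": "play_rows", "kwargs": {
  "deltas": [
    [[0,0,0],0],
    [[0,0,0],0],
    [[0,0,0],0],
    [[0,0,0.02],0],
    [[0,0,0.06],0]
  ],
  "grip": 0.7
}}

```text
time: 35.9
tool_pos: [0.4032, 0.2464, 0.0773]
tool_rot: [-0.001, 0.758, 0.652, -0.003]
contact_force: [-0.3, -0.1, 0.6]
gripper_width: 0.857
```

{"fn": "play_rows", "kwargs": {
  "deltas": [
    [[0,0,0.06],0],
    [[0,-0.06,0.1],0.04],
    [[0.002,-0.12,0.1],0.04],
    [[0.004,-0.18,0.1],0.08],
    [[0.006,-0.24,0.1],0.08]
  ]
}}

```text
time: 36.52
tool_pos: [0.4109, 0.0062, 0.1791]
tool_rot: [0.001, 0.731, 0.682, 0.0]
contact_force: [1.4, -0.1, -0.5]
gripper_width: 0.85
```

```bash
python3 look.py a5;python3 - <<'E'
from ang import *
im,d=grab_frame("top"); yl(im,d,TRAY,.056,.06,.039);yl(im,d,TRAY,-.056,-.06,.039)
E
python3 go.py .451 -.383 .1 -.0725
```

```text
bin 598 [[-0.085, -0.11], [-0.028, -0.014]] [0.061 0.072] mid [ 0.451 -0.383] rect [ 451. -383.] [98. 60.] 87.5
tray 580 [[0.028, 0.011], [0.083, 0.109]] [0.06  0.071] mid [0.534 0.348] rect [535. 348.] [101.  60.] 80.7
tray 574 [[-0.083, -0.109], [-0.027, -0.013]] [0.06  0.071] mid [0.407 0.246] rect [408. 246.] [99. 58.] 80.5
36.625
yellow n 41 local x at mid 0.0556 slope -0.001 y range [0.015 0.112] angle -0.014
yellow n 37 local x at mid -0.0579 slope 0.006 y range [-0.105 -0.014] angle -0.059
t 36.67 tcp [0.411  0.0054 0.1788] yaw -0.0778 grip 0.852 tilt [ 0.  0. -1.] q [-0.17 -0.47  2.14  0.    1.46 -0.09]
delta [ 0.04   -0.3884 -0.0788] turn 0.0053
```

View pics/a5_scene_tray.png

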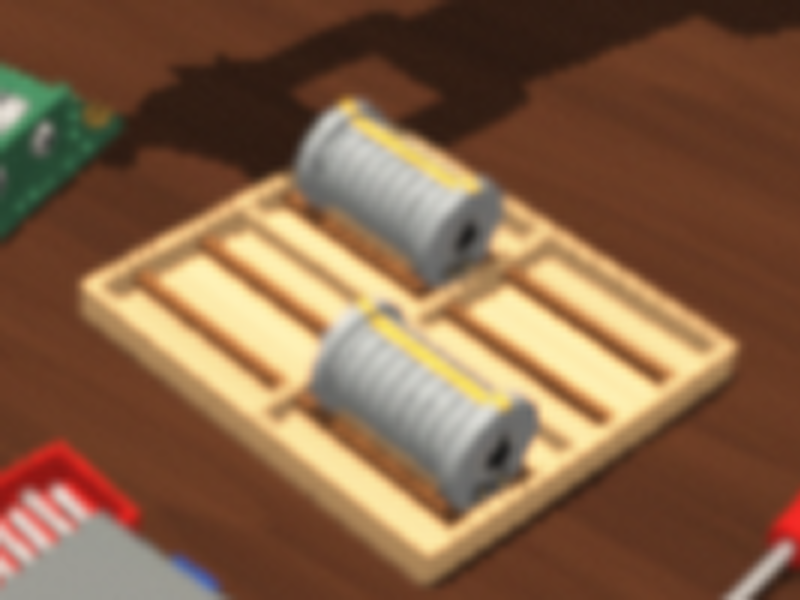

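View pics/a5_top_tray.png

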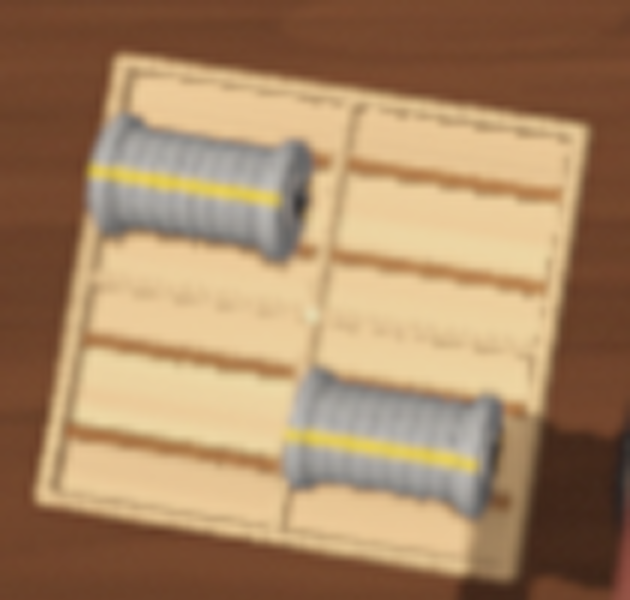

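{"fn": "play_rows", "kwargs": {
  "deltas": [
    [[0.006,-0.06,0],0],
    [[0.012,-0.12,0],0],
    [[0.018,-0.18,0],0],
    [[0.024,-0.24,0],0],
    [[0.03,-0.3,0],0.005]
  ]
}}

```text
time: 37.3
tool_pos: [0.4421, -0.2923, 0.1786]
tool_rot: [-0.0, 0.729, 0.684, 0.0]
contact_force: [1.0, 1.2, 0.6]
gripper_width: 0.851
```

{"fn": "play_rows", "kwargs": {
  "deltas": [
    [[0.005,-0.05,0],0],
    [[0.0105,-0.088,-0.03],0],
    [[0.0105,-0.088,-0.08],0],
    [[0.0105,-0.088,-0.08],0],
    [[0.0105,-0.088,-0.08],0]
  ]
}}

```text
time: 37.92
tool_pos: [0.4528, -0.3793, 0.1001]
tool_rot: [0.001, 0.729, 0.684, 0.0]
contact_force: [-0.3, 0.0, 1.0]
gripper_width: 0.85
```

```bash
python3 go.py .4515 -.383 .018 -.0725
```

```text
t 37.92 tcp [ 0.4528 -0.3793  0.1001] yaw -0.0641 grip 0.85 tilt [-0.001  0.001 -1.   ] q [-0.82  0.09  1.8   0.    1.25 -0.76]
delta [-0.0013 -0.0037 -0.0821] turn -0.0084
```

{"fn": "play_rows", "kwargs": {
  "deltas": [
    [[-0.001,-0.003,-0.03],-0.008],
    [[-0.001,-0.003,-0.06],-0.008],
    [[-0.001,-0.003,-0.081],-0.008],
    [[-0.001,-0.003,-0.081],-0.008],
    [[-0.001,-0.003,-0.081],-0.008]
  ]
}}

```text
time: 38.55
tool_pos: [0.4517, -0.3838, 0.0197]
tool_rot: [0.001, 0.733, 0.681, 0.0]
contact_force: [0.5, -0.8, -0.2]
gripper_width: 0.849
```

```bash
python3 go.py .4515 -.383 .018 -.0725;python3 - <<'E'
from h import *
im,d=grab_frame("scene"); crop("scene",im,(210,100,320,210),5,f"g15.png")
E
```

```text
t 38.55 tcp [ 0.4517 -0.3838  0.0197] yaw -0.0736 grip 0.849 tilt [-0.002  0.002 -1.   ] q [-0.83  0.2   1.83  0.    1.11 -0.76]
delta [-0.0002  0.0008 -0.0017] turn 0.0011
```

View pics/g15.png

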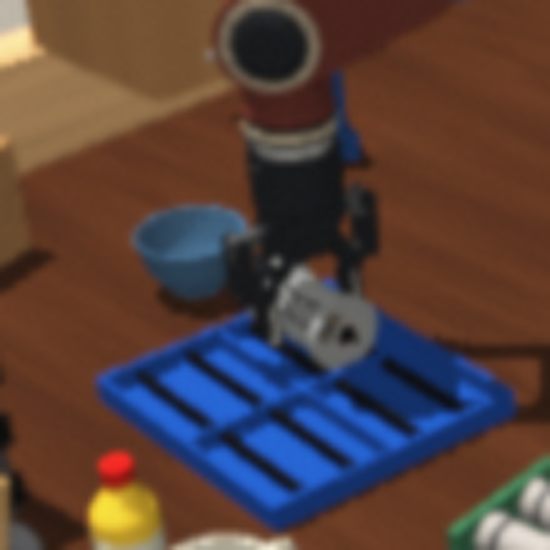

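{"fn": "play_rows", "kwargs": {
  "deltas": [
    [[0,0.001,-0.001],0],
    [[0,0.001,-0.001],0],
    [[0,0.001,-0.001],0],
    [[0,0.001,-0.001],0],
    [[0,0.001,-0.001],0]
  ],
  "grip": -1
}}

```text
time: 39.22
tool_pos: [0.4508, -0.3828, 0.0185]
tool_rot: [0.001, 0.733, 0.681, -0.0]
contact_force: [-3.7, 1.0, 5.0]
gripper_width: 0.613
```

{"fn": "play_rows", "kwargs": {
  "deltas": [
    [[0,0,0.01],0],
    [[0,0,0.05],0],
    [[0,0,0.1],0],
    [[0,0,0.12],0],
    [[0,0,0.12],0]
  ]
}}

```text
time: 39.85
tool_pos: [0.4513, -0.3828, 0.1385]
tool_rot: [0.002, 0.733, 0.68, 0.0]
contact_force: [0.1, -0.7, -2.3]
gripper_width: 0.617
```

```bash
python3 go.py .5278 -.0047 .14 .117; python3 look.py a6
```

```text
t 39.85 tcp [ 0.4513 -0.3828  0.1385] yaw -0.074 grip 0.617 tilt [-0.002  0.003 -1.   ] q [-0.83  0.05  1.78  0.    1.31 -0.76]
delta [0.0765 0.3781 0.0015] turn 0.191
tray 594 [[0.027, 0.011], [0.083, 0.109]] [0.06  0.071] mid [0.534 0.348] rect [535. 349.] [102.  60.] 80.4
tray 556 [[-0.083, -0.108], [-0.028, -0.013]] [0.061 0.07 ] mid [0.406 0.246] rect [405. 247.] [98. 62.] 79.1
39.95
```

{"fn": "play_rows", "kwargs": {
  "deltas": [
    [[0.011,0.056,0],0.03],
    [[0.023,0.112,0],0.06],
    [[0.034,0.168,0],0.09],
    [[0.045,0.224,0],0.12],
    [[0.056,0.28,0],0.15]
  ]
}}

```text
time: 40.58
tool_pos: [0.505, -0.0997, 0.1338]
tool_rot: [-0.002, 0.679, 0.734, -0.001]
contact_force: [0.8, -0.1, -2.0]
gripper_width: 0.617
```

{"fn": "play_rows", "kwargs": {
  "deltas": [
    [[0.01,0.05,0],0.03],
    [[0.02,0.098,0],0.041],
    [[0.02,0.098,0],0.041],
    [[0.02,0.098,0],0.041],
    [[0.02,0.098,0],0.041]
  ]
}}

```text
time: 41.2
tool_pos: [0.526, -0.0051, 0.1359]
tool_rot: [-0.001, 0.665, 0.747, -0.001]
contact_force: [-0.0, -0.2, -1.8]
gripper_width: 0.614
```

```bash
python3 go.py .5278 -.0047 .058 .117; python3 - <<'E'
from h import *
im,d=grab_frame("scene"); crop("scene",im,(280,120,380,220),6,f"g16.png")
E
```

```text
t 41.2 tcp [ 0.526  -0.0051  0.1359] yaw 0.1153 grip 0.614 tilt [ 0.    -0.002 -1.   ] q [-0.15 -0.11  1.93 -0.    1.32 -0.27]
delta [ 0.0018  0.0004 -0.0779] turn 0.0017
```

View pics/g16.png

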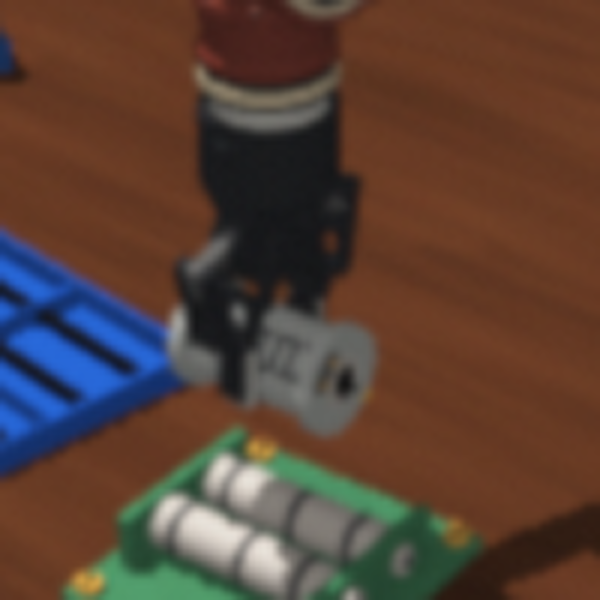

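{"fn": "play_rows", "kwargs": {
  "deltas": [
    [[0.0005,0.0005,-0.03],0.001],
    [[0.0005,0.0005,-0.06],0.001],
    [[0.0005,0.0005,-0.079],0.001],
    [[0.0005,0.0005,-0.079],0.001],
    [[0.0005,0.0005,-0.079],0.001]
  ]
}}

```text
time: 41.88
tool_pos: [0.5278, -0.0039, 0.0589]
tool_rot: [0.001, 0.664, 0.747, 0.0]
contact_force: [-1.0, 0.3, -1.8]
gripper_width: 0.617
```

{"fn": "play_rows", "kwargs": {
  "deltas": [
    [[0,0,-0.001],0],
    [[0,0,-0.002],0],
    [[0,0,-0.002],0],
    [[0,0,-0.002],0]
  ]
}}

```text
time: 42.38
tool_pos: [0.5271, -0.0035, 0.056]
tool_rot: [0.0, 0.664, 0.748, 0.0]
contact_force: [0.1, -0.3, -1.6]
gripper_width: 0.611
```

{"fn": "play_rows", "kwargs": {
  "deltas": [
    [[0.0005,-0.001,-0.0015],0],
    [[0.0005,-0.001,-0.0015],0],
    [[0.0005,-0.001,-0.0015],0]
  ]
}}

```text
time: 42.75
tool_pos: [0.5275, -0.0046, 0.0543]
tool_rot: [-0.0, 0.664, 0.748, -0.0]
contact_force: [0.7, -0.8, -2.9]
gripper_width: 0.613
```

{"fn": "play_rows", "kwargs": {
  "deltas": [
    [[0,0,0],0],
    [[0,0,0],0],
    [[0,0,0],0],
    [[0,0,0.03],0],
    [[0,0,0.09],0]
  ],
  "grip": 0.7
}}

```text
time: 43.38
tool_pos: [0.5252, -0.0042, 0.1422]
tool_rot: [-0.003, 0.664, 0.748, -0.002]
contact_force: [1.2, 0.8, 0.6]
gripper_width: 0.845
```

{"fn": "play_rows", "kwargs": {
  "deltas": [
    [[0,0,0.05],0],
    [[-0.03,0,0.05],0],
    [[-0.09,0,0.05],0],
    [[-0.15,0,0.05],0],
    [[-0.15,0,0.05],0]
  ]
}}

```text
time: 44.0
tool_pos: [0.3747, -0.0042, 0.1938]
tool_rot: [0.001, 0.664, 0.747, 0.001]
contact_force: [0.7, -0.3, -0.5]
gripper_width: 0.854
```

{"fn": "play_rows", "kwargs": {
  "deltas": [
    [[0,0,0],0],
    [[0,0,0],0],
    [[0,0,0],0],
    [[0,0,0],0],
    [[0,0,0],0]
  ]
}}

```text
time: 44.62
tool_pos: [0.3778, -0.0046, 0.1942]
tool_rot: [-0.0, 0.664, 0.748, -0.0]
contact_force: [1.0, 0.3, 0.2]
gripper_width: 0.852
```

{"fn": "play_rows", "kwargs": {
  "deltas": [
    [[0,0,0],0],
    [[0,0,0],0],
    [[0,0,0],0],
    [[0,0,0],0],
    [[0,0,0],0]
  ]
}}

```text
time: 45.25
tool_pos: [0.3776, -0.0045, 0.1944]
tool_rot: [0.0, 0.664, 0.748, 0.0]
contact_force: [0.1, 0.3, -0.6]
gripper_width: 0.849
```

{"fn": "play_rows", "kwargs": {
  "deltas": [
    [[0,0,0],0],
    [[0,0,0],0],
    [[0,0,0],0],
    [[0,0,0],0],
    [[0,0,0],0]
  ]
}}

```text
time: 45.88
tool_pos: [0.3776, -0.0045, 0.1944]
tool_rot: [0.0, 0.664, 0.748, 0.0]
contact_force: [0.4, -0.1, -0.0]
gripper_width: 0.85
```

```bash
python3 look.py a7; python3 st.py; python3 go.py .5278 -.0047 .055 .117
```

```text
stand 599 [[-0.028, -0.05], [0.028, 0.045]] [0.095 0.105] mid [ 0.529 -0.007] rect [528.  -7.] [ 63. 100.] 4.8
tray 586 [[0.027, 0.011], [0.082, 0.109]] [0.061 0.071] mid [0.534 0.349] rect [535. 349.] [101.  61.] 80.5
tray 565 [[-0.082, -0.108], [-0.029, -0.013]] [0.06  0.071] mid [0.407 0.246] rect [407. 246.] [98. 58.] 80.0
45.975
yellow n 51 local x at mid 0.0033 slope 0.001 y range [-0.05   0.046] angle 0.105
yellow n 41 local x at mid 0.0556 slope -0.001 y range [0.015 0.112] angle -0.014
t 46.02 tcp [ 0.3776 -0.0045  0.1944] yaw 0.118 grip 0.847 tilt [ 0.  0. -1.] q [-0.21 -0.58  2.19  0.    1.53 -0.33]
delta [ 0.1502 -0.0002 -0.1394] turn -0.001
```

View pics/a7_top_st.png

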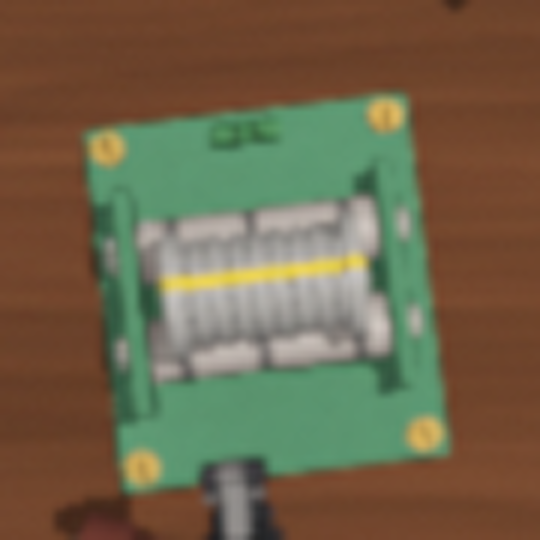

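{"fn": "play_rows", "kwargs": {
  "deltas": [
    [[0,0,0],0],
    [[0,0,0],0],
    [[0,0,0],0],
    [[0,0,0],0],
    [[0,0,0],0]
  ]
}}

```text
time: 46.65
tool_pos: [0.3776, -0.0045, 0.1944]
tool_rot: [-0.0, 0.664, 0.748, -0.0]
contact_force: [0.0, -0.1, -0.4]
gripper_width: 0.855
```

{"fn": "play_rows", "kwargs": {
  "deltas": [
    [[0,0,0],0],
    [[0,0,0],0],
    [[0,0,0],0],
    [[0,0,0],0],
    [[0,0,0],0]
  ]
}}

```text
time: 47.28
tool_pos: [0.3776, -0.0045, 0.1944]
tool_rot: [0.0, 0.664, 0.748, 0.0]
contact_force: [0.1, -0.8, 0.5]
gripper_width: 0.85
```

```bash
python3 st.py; python3 look.py a8
```

```text
yellow n 51 local x at mid 0.0033 slope 0.001 y range [-0.05   0.046] angle 0.105
yellow n 41 local x at mid 0.0556 slope -0.001 y range [0.015 0.112] angle -0.014
stand 600 [[-0.028, -0.05], [0.028, 0.045]] [0.095 0.105] mid [ 0.529 -0.007] rect [528.  -7.] [ 63. 100.] 5.0
tray 584 [[0.027, 0.011], [0.083, 0.109]] [0.06  0.071] mid [0.534 0.349] rect [534. 349.] [101.  60.] 80.4
tray 565 [[-0.082, -0.108], [-0.029, -0.013]] [0.06  0.071] mid [0.407 0.246] rect [407. 246.] [98. 58.] 79.9
47.425
```

View pics/a8_scene_st.png

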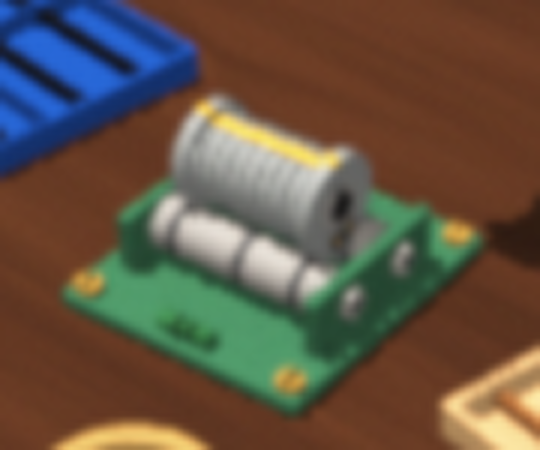

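{"fn": "play_rows", "kwargs": {
  "deltas": [
    [[0.05,-0.002,0],0],
    [[0.1,-0.002,0],0],
    [[0.15,-0.002,-0.03],0],
    [[0.15,-0.002,-0.08],0],
    [[0.15,-0.002,-0.08],0]
  ]
}}

```text
time: 48.05
tool_pos: [0.5241, -0.0059, 0.1094]
tool_rot: [-0.005, 0.664, 0.748, -0.003]
contact_force: [0.6, -0.3, -0.3]
gripper_width: 0.852
```

{"fn": "play_rows", "kwargs": {
  "deltas": [
    [[0,0,-0.03],0],
    [[0,0,-0.058],0],
    [[0,0,-0.06],0],
    [[0,0,-0.06],0],
    [[0,0,-0.06],0]
  ]
}}

```text
time: 48.68
tool_pos: [0.5291, -0.0068, 0.0567]
tool_rot: [0.002, 0.664, 0.748, 0.001]
contact_force: [-0.1, -0.4, -0.3]
gripper_width: 0.851
```

{"fn": "play_rows", "kwargs": {
  "deltas": [
    [[0,0,0],0],
    [[0,0,0],0],
    [[0,0,0],0],
    [[0,0,0],0]
  ]
}}

```text
time: 49.18
tool_pos: [0.5275, -0.0065, 0.0543]
tool_rot: [-0.0, 0.664, 0.748, -0.0]
contact_force: [-0.6, 0.1, 0.3]
gripper_width: 0.85
```

{"fn": "play_rows", "kwargs": {
  "deltas": [
    [[0.0005,0,0],0],
    [[0.0005,0,0],0],
    [[0.0005,0,0],0],
    [[0.0005,0,0],0],
    [[0.0005,0,0],0]
  ],
  "grip": -1
}}

```text
time: 49.8
tool_pos: [0.5284, -0.0065, 0.0547]
tool_rot: [0.0, 0.664, 0.748, 0.0]
contact_force: [1.1, 0.3, 1.5]
gripper_width: 0.609
```

{"fn": "play_rows", "kwargs": {
  "deltas": [
    [[0,0,0.01],0],
    [[0,0,0.04],0],
    [[0,0,0.09],0],
    [[0,0,0.09],0],
    [[0,0,0.09],0]
  ]
}}

```text
time: 50.42
tool_pos: [0.5273, -0.0065, 0.1437]
tool_rot: [-0.001, 0.664, 0.748, -0.0]
contact_force: [-0.4, 0.3, -2.6]
gripper_width: 0.615
```

```bash
python3 -c "
from pul import *
print(w(TRAY,(.056,-.06)),w(TRAY,(.058,-.06)),w(TRAY,(-.056,.06)))"; python3 go.py .5175 .2295 .14 -.1515;python3 - <<'E'
from h import *
im,d=grab_frame("scene"); crop("scene",im,(270,110,370,210),6,f"g17.png")
E
```

```text
[0.5168033  0.22973567] [0.51878039 0.22943383] [0.4241967  0.36526433]
t 50.42 tcp [ 0.5273 -0.0065  0.1437] yaw 0.118 grip 0.615 tilt [ 0.    -0.002 -1.   ] q [-0.15 -0.11  1.92 -0.    1.33 -0.27]
delta [-0.0098  0.236  -0.0037] turn -0.2695
```

View pics/g17.png

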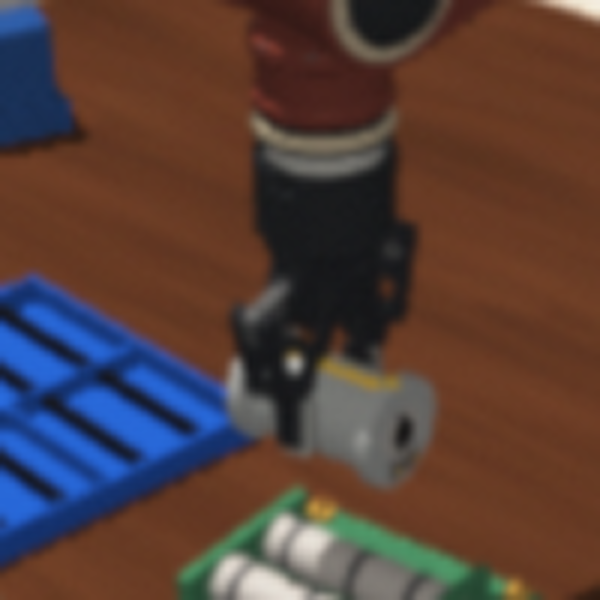

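{"fn": "play_rows", "kwargs": {
  "deltas": [
    [[-0.002,0.048,0],-0.055],
    [[-0.004,0.096,0],-0.11],
    [[-0.006,0.144,0],-0.165],
    [[-0.008,0.19,0],-0.22],
    [[-0.009,0.236,0],-0.27]
  ]
}}

```text
time: 51.1
tool_pos: [0.5174, 0.2305, 0.1418]
tool_rot: [-0.001, 0.759, 0.651, -0.002]
contact_force: [0.5, -0.6, -2.2]
gripper_width: 0.613
```

{"fn": "play_rows", "kwargs": {
  "deltas": [
    [[0,0,0],0],
    [[0,0,-0.04],0],
    [[0,0,-0.07],0],
    [[0,0,-0.07],0],
    [[0,0,-0.07],0]
  ]
}}

```text
time: 51.72
tool_pos: [0.5195, 0.2289, 0.0748]
tool_rot: [0.0, 0.759, 0.651, 0.0]
contact_force: [0.0, 0.9, -1.5]
gripper_width: 0.614
```

```bash
python3 go.py .5187 .2294 .025 -.1515;python3 - <<'E'
from h import *
im,d=grab_frame("scene"); crop("scene",im,(340,150,470,280),4,f"g18.png")
im,d=grab_frame("top"); crop("top",im,(150,170,280,300),4,f"g18t.png")
E
```

```text
t 51.73 tcp [0.5195 0.2289 0.0748] yaw -0.1525 grip 0.614 tilt [-0.  0. -1.] q [ 0.28  0.07  1.87 -0.    1.2   0.44]
delta [-0.0008  0.0005 -0.0498] turn 0.001
```

View pics/g18.png

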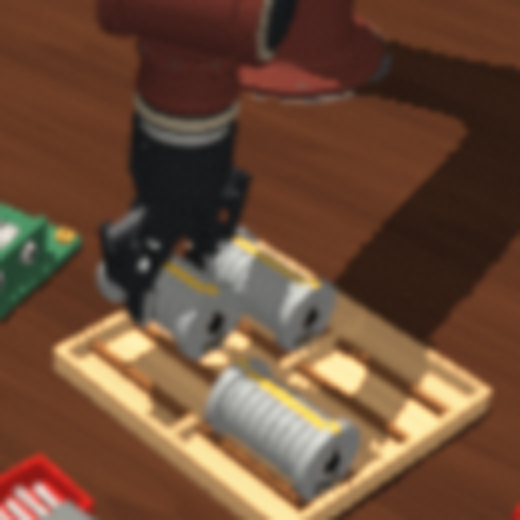

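View pics/g18t.png

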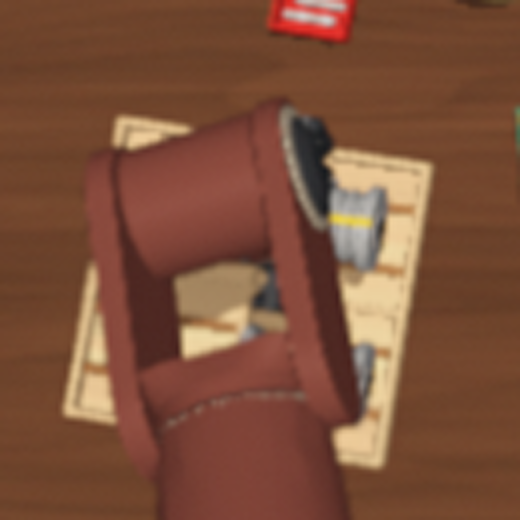

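{"fn": "play_rows", "kwargs": {
  "deltas": [
    [[-0.0005,0.0005,-0.025],0.001],
    [[-0.0005,0.0005,-0.045],0.001],
    [[-0.0005,0.0005,-0.049],0.001],
    [[-0.0005,0.0005,-0.049],0.001],
    [[-0.0005,0.0005,-0.049],0.001]
  ]
}}

```text
time: 52.45
tool_pos: [0.5194, 0.2302, 0.0264]
tool_rot: [0.0, 0.758, 0.652, 0.001]
contact_force: [-0.9, -0.2, -1.8]
gripper_width: 0.61
```

{"fn": "play_rows", "kwargs": {
  "deltas": [
    [[0,0,-0.001],0],
    [[0,0,-0.002],0],
    [[0,0,-0.003],0],
    [[0,0,-0.003],0],
    [[0,0,-0.003],0]
  ]
}}

```text
time: 53.08
tool_pos: [0.5185, 0.2299, 0.0223]
tool_rot: [-0.0, 0.758, 0.652, -0.0]
contact_force: [-0.4, 0.7, -2.4]
gripper_width: 0.616
```

{"fn": "play_rows", "kwargs": {
  "deltas": [
    [[0,0,-0.0005],0],
    [[0,0,-0.001],0],
    [[0,0,-0.0012],0],
    [[0,0,-0.0012],0]
  ]
}}

```text
time: 53.58
tool_pos: [0.5188, 0.23, 0.0218]
tool_rot: [0.0, 0.758, 0.652, 0.0]
contact_force: [-4.0, -1.7, 5.4]
gripper_width: 0.614
```

{"fn": "play_rows", "kwargs": {
  "deltas": [
    [[0,0,0],0],
    [[0,0,0],0],
    [[0,0,0],0],
    [[0,0,0.02],0],
    [[0,0,0.06],0]
  ],
  "grip": 0.7
}}

```text
time: 54.2
tool_pos: [0.5173, 0.2296, 0.081]
tool_rot: [-0.001, 0.758, 0.652, -0.002]
contact_force: [-0.2, 0.7, 0.4]
gripper_width: 0.851
```

{"fn": "play_rows", "kwargs": {
  "deltas": [
    [[0,0,0.06],0],
    [[0,-0.06,0.1],0.04],
    [[0.002,-0.12,0.1],0.04],
    [[0.004,-0.18,0.1],0.08],
    [[0.006,-0.24,0.1],0.08]
  ]
}}

```text
time: 54.82
tool_pos: [0.5249, -0.0111, 0.1835]
tool_rot: [0.001, 0.732, 0.682, 0.001]
contact_force: [0.4, 0.5, -0.4]
gripper_width: 0.853
```

{"fn": "play_rows", "kwargs": {
  "deltas": [
    [[0,-0.06,0],0],
    [[0,-0.12,0],0],
    [[0,-0.18,0],0],
    [[0,-0.18,0],0]
  ]
}}

```text
time: 55.32
tool_pos: [0.5246, -0.193, 0.183]
tool_rot: [0.001, 0.734, 0.68, 0.0]
contact_force: [-0.3, 1.3, -0.0]
gripper_width: 0.848
```

```bash
python3 look.py a9;python3 - <<'E'
from ang import *
im,d=grab_frame("top")
for c in((.056,.06),(-.056,-.06),(.056,-.06)): yl(im,d,TRAY,*c,.039)
E
```

```text
tray 589 [[0.027, 0.011], [0.083, 0.108]] [0.06  0.071] mid [0.534 0.348] rect [535. 349.] [101.  61.] 80.4
tray 591 [[0.029, -0.108], [0.083, -0.011]] [0.061 0.07 ] mid [0.517 0.23 ] rect [516. 230.] [100.  62.] 82.0
tray 565 [[-0.083, -0.108], [-0.028, -0.013]] [0.06 0.07] mid [0.406 0.246] rect [407. 246.] [98. 62.] 82.5
55.425
yellow n 43 local x at mid 0.0556 slope -0.003 y range [-0.019  0.112] angle -0.01
yellow n 37 local x at mid -0.0579 slope 0.006 y range [-0.105 -0.014] angle -0.059
yellow n 40 local x at mid 0.0568 slope -0.005 y range [-0.104  0.015] angle 0.025
```

View pics/a9_scene_tray.png

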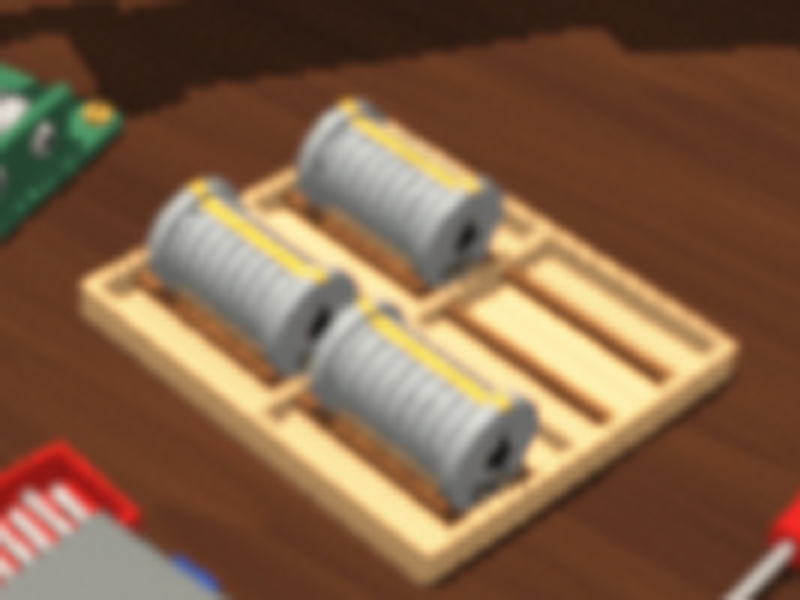

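View pics/a9_top_tray.png

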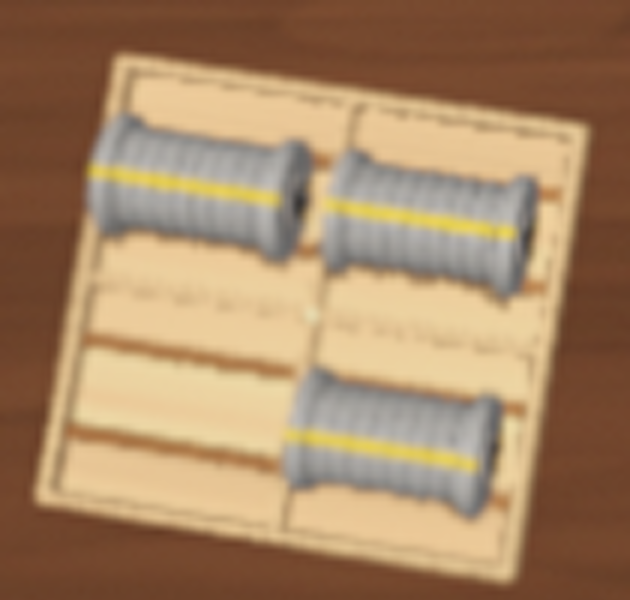

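{"fn": "play_rows", "kwargs": {
  "deltas": [
    [[0,0,0],0],
    [[0,0,0],0],
    [[0,0,0],0],
    [[0,0,0],0],
    [[0,0,0],0]
  ]
}}

```text
time: 56.1
tool_pos: [0.5246, -0.1892, 0.1812]
tool_rot: [-0.0, 0.732, 0.682, -0.0]
contact_force: [-0.0, 0.3, 0.6]
gripper_width: 0.849
```

{"fn": "play_rows", "kwargs": {
  "deltas": [
    [[0,0,0],0],
    [[0,0,0],0],
    [[0,0,0],0],
    [[0,0,0],0],
    [[0,0,0],0]
  ]
}}

```text
time: 56.72
tool_pos: [0.5246, -0.1893, 0.1812]
tool_rot: [-0.0, 0.732, 0.682, -0.0]
contact_force: [0.3, 0.8, 0.4]
gripper_width: 0.849
```

{"fn": "play_rows", "kwargs": {
  "deltas": [
    [[0,0,0],0],
    [[0,0,0],0],
    [[0,0,0],0],
    [[0,0,0],0],
    [[0,0,0],0]
  ]
}}

```text
time: 57.35
tool_pos: [0.5246, -0.1893, 0.1812]
tool_rot: [-0.0, 0.732, 0.682, -0.0]
contact_force: [0.5, 0.1, 0.0]
gripper_width: 0.848
```

```bash
python3 look.py a10;python3 - <<'E'
from ang import *
im,d=grab_frame("top"); cv2.imwrite("pics/fin_top.png",im)
for c in((.056,.06),(-.056,-.06),(.056,-.06)): yl(im,d,TRAY,*c,.039)
im2,_=grab_frame("scene"); cv2.imwrite("pics/fin_scene.png",im2)
a=np.load("f_scene.npz")["im"]; df=(cv2.absdiff(a,im2).max(2)>40).astype(np.uint8); cv2.imwrite("pics/diff.png",df*255)
for k,p in(("mug",(239,206,270,242)),("oil",(230,192,242,223)),("bowl",(237,139,257,159)),("tape",(284,238,318,273)),("driver",(450,258,495,302)),("keybox",(325,262,365,295))): l,t,r,b=p; print(k,df[t:b,l:r].mean())
E
```

```text
tray 591 [[0.027, 0.011], [0.083, 0.109]] [0.06  0.071] mid [0.534 0.348] rect [535. 348.] [101.  60.] 80.4
tray 592 [[0.027, -0.108], [0.083, -0.011]] [0.061 0.072] mid [0.516 0.23 ] rect [516. 230.] [100.  62.] 82.1
tray 570 [[-0.083, -0.108], [-0.029, -0.013]] [0.06  0.071] mid [0.406 0.246] rect [406. 247.] [98. 59.] 82.4
57.45
yellow n 43 local x at mid 0.0556 slope -0.003 y range [-0.019  0.112] angle -0.01
yellow n 37 local x at mid -0.0579 slope 0.006 y range [-0.105 -0.014] angle -0.059
yellow n 41 local x at mid 0.0567 slope -0.006 y range [-0.104  0.015] angle 0.022
mug 0.0
oil 0.0
bowl 0.0
tape 0.0
driver 0.0
keybox 0.0
```

View pics/fin_top.png

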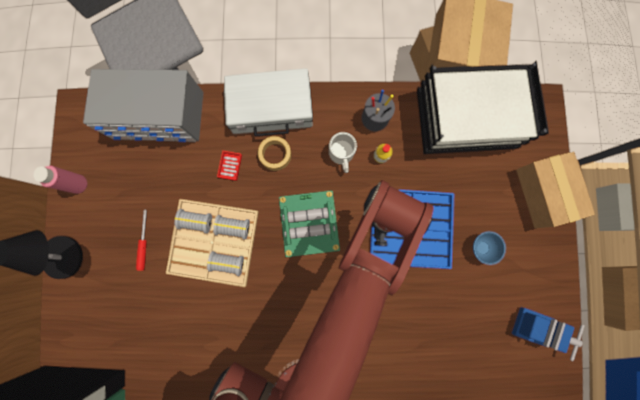

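View pics/fin_scene.png

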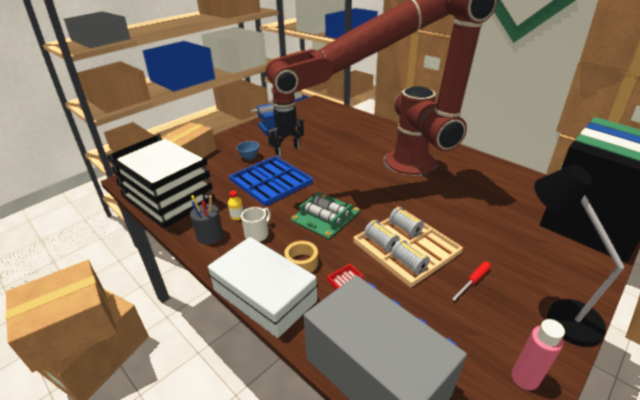

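```bash
python3 -c "
from plant import ticket; print(ticket.job_done())"
```

```text
the job is handed in; nothing more can be done
None
```

I settled all three pulleys in the bin on the roller stand, laid each in its own tray compartment, and handed the job in at about 57 s. The fourth pulley was not there.

**Last check:** just before handing in, about 2 s after I backed the arm off, the three pulleys sat on the ribs within about 2 mm of their compartment centres. Their yellow lines read about -0.01, -0.06 and +0.02 rad from straight up. The bin was empty, and the mug, oil bottle, bowl, tape, screwdriver and key box showed no change in the scene picture. I saw no pulley knocked aside during the run.

**Disagreements:**
- **Third pulley:** it came to rest on the rollers leaning about 0.10 to 0.15 rad. I set it down 2 mm off centre on purpose so that it rolled upright onto the ribs.
- **Camera fits:** the first outline fit of the tray was about 3 mm off, so I refitted it from depth. The two cameras' positions for the bin and tray differed by up to about 5 mm. I relied on the top camera, and the touch-down forces in the tray agreed with it to about a millimetre.

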